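# Sort the returned lock parts at the key bench

### The job

Sort the loose lock parts on the key bench: lay both padlocks flat in the square tray, not one on the other, stand both lock cylinders upright in the round dish, and lay the strike plate flat in the long narrow tray. The strike plate is half under the overhanging lip of the key-cutting machine, so slide it forward clear of the lip before you lift it.

Things in the scene. Friction and masses are not known exactly. Their poses are not given: they have to be found in the camera images.
- padlock_a: Padlock lying flat on the bench, brass body. Body 36 mm long (x) by 38 mm wide (y) by 22 mm thick (z); origin at the centre of the body, 11 mm above what it lies on. Its x axis points from the body along the U-shaped steel shackle (7 mm bar, 25 mm between bar centres), whose end is 44 mm from the origin. About 0.16 kg. Lies at any yaw.
- padlock_b: Padlock lying flat on the bench, dark steel body. Body 36 mm long (x) by 38 mm wide (y) by 22 mm thick (z); origin at the centre of the body, 11 mm above what it lies on. Its x axis points from the body along the U-shaped steel shackle (7 mm bar, 25 mm between bar centres), whose end is 44 mm from the origin. About 0.16 kg. Lies at any yaw.
- cylinder_a: Door-lock cylinder with a brass body and a steel disc in its top: a plain round metal cylinder standing upright on the bench, 30 mm in diameter, 38 mm tall, with fine dark thread rings round its lower half and a keyway slot in its top face; origin at the centre of its underside, z up. About 0.14 kg.
- cylinder_b: Door-lock cylinder with a steel body and a brass disc in its top: a plain round metal cylinder standing upright on the bench, 30 mm in diameter, 38 mm tall, with fine dark thread rings round its lower half and a keyway slot in its top face; origin at the centre of its underside, z up. About 0.14 kg.
- strike_plate: Flat steel strike plate, 120 mm long (x) by 36 mm wide (y) by 8 mm thick, lying on the bench; one rectangular cut-out (43 x 17 mm) in its middle and a screw hole near each end. Origin at the centre of its underside, z up. Its -x end sticks out 52 to 66 mm from under the machine's lip, and the rest lies under the lip; its x axis is within 0.12 rad of the machine's x axis. About 0.2 kg.
- machine: Fixed key-cutting machine, green base, grey motor, at the left. A dark steel lip, 220 mm wide, overhangs the bench in front, underside 22 mm and top 30 mm up. Origin at bench level below the middle of the lip's front edge; x points into the machine (-x is forward, out from the lip), z up. Lip from x = 0 to the base at x = 87 mm; base 280 mm wide, 85 mm high, vices and motor on it up to 200 mm.
- square_tray: Fixed square sheet-steel tray, 178 x 178 mm outside, walls 4 mm thick and 22 mm high, floor 4 mm thick (170 x 170 mm inside). Origin under its centre at bench level, axes along its sides.
- long_tray: Fixed long narrow sheet-steel tray, 214 mm (x) by 104 mm (y) outside, walls 4 mm thick and 22 mm high, floor 4 mm thick (206 x 96 mm inside). Origin under its centre at bench level.
- round_dish: Fixed round steel dish, 156 mm across at the rim, about 144 mm inside, 22 mm high, flat floor 4 mm thick. Origin under its centre at bench level.
Mind the look-alikes: they are no part of the job. What is shaped like the strike_plate but turquoise is not meant. Leave any blue look-alike of the cylinder_a alone.

How it is judged (in metres and radians):
On the way:
1. the strike plate is slid forward clear of the machine's lip before it is lifted (x of strike_plate in the frame of machine below -0.055 m and z of strike_plate in the frame of machine below 0.025 m), for 0.1 s.
At the end, for the whole second after the job is handed in: At rest: padlocks flat on the square tray's floor (body centre within 72 mm of tray centre each way), cylinders upright (0.15 rad) on the dish's floor (axis within 62 mm of its centre), plate flat (0.1 rad) on the long tray's floor (centre within 60 mm lengthwise, 40 mm across) (x of padlock_a in the frame of square_tray between -0.072 and 0.072 m and y of padlock_a in the frame of square_tray between -0.072 and 0.072 m and z of each of padlock_a, padlock_b in the frame of square_tray below 0.021 m and linear speed of each of padlock_a, padlock_b, cylinder_a, cylinder_b, strike_plate below 0.02 m/s and angular speed of each of padlock_a, padlock_b, cylinder_a, cylinder_b, strike_plate below 0.2 rad/s and x of padlock_b in the frame of square_tray between -0.072 and 0.072 m and y of padlock_b in the frame of square_tray between -0.072 and 0.072 m and z of each of cylinder_a, cylinder_b in the frame of round_dish below 0.01 m and horizontal distance between each of cylinder_a, cylinder_b and round_dish below 0.062 m and angle between each of cylinder_a, cylinder_b's own z axis and vertical below 0.15 rad and x of strike_plate in the frame of long_tray between -0.06 and 0.06 m and y of strike_plate in the frame of long_tray between -0.04 and 0.04 m and z of strike_plate in the frame of long_tray below 0.01 m and angle between strike_plate's own z axis and vertical below 0.1 rad); the robot touches nothing.
It also fails if it takes over 128 s, if anything falls off the work surface, if the arm or the gripper's body presses on something with over 40 N, if the wrist force passes 120 N, or if a joint passes its speed limit or range.

### The arm

A 6-joint arm with a two-finger parallel gripper is mounted at the origin on the work surface. World frame = base frame: x ahead of the robot, y to its left, z up, the work surface at z = 0. Lengths are in m, angles in degrees, forces in N, time in s.
With the tool pointing down it reaches from about 0.375 to 0.9 m from the base axis. Payload 3.1 kg.
Tool frame: the origin (TCP) lies at the very end of the fingers, on their centre line; the grasp point (between the pads) lies 19 mm behind it (bot.hold_point_z is the z of the grasp point in the tool frame, in m); z points along the fingers, y is the direction in which the jaws open and shut (so a half turn about z gives the same grasp; the last joint's range is limited). The gripper opens to 87 mm and grips with 3 to 60 N. Pads are 19 mm wide; open, the fingers measure 117 mm over their backs; the gripper's body (75 mm by 190 mm) begins 51 mm behind the grasp point.
Start: joints at [-79.326, 30.224, 82.088, -0, 67.689, -10.227], TCP at [0.223, -0.584, 0.197] pointing down, gripper open.
Joint ranges: [-176.69, 176.69], [-43.24, 126.21], [12.49, 139.97], [-82, 262], [0, 151.66], [-163.58, 163.58]. Speed limits (degrees/s): [159.86, 159.86, 180, 180, 180, 180].

### API

Orientations are given as a 3x3 rotation matrix whose columns are the frame's x, y, z axes.
In Python, from rig import bot gives the robot as it stands.
- The arm moves only by the tool servo_tool, never from a script. Its argument "increments" is a list of rows, each a list of 3 entries, a list of its own where there are three numbers: the closure, from 0 (fully open) to 1 (shut), then the shift along the tool's x, y, z in mm, then the turn about the tool's z in degrees. In form: [[claw, [x, y, z], turn], ...]. A call has 1 to 5 rows; each row shifts and turns the commanded pose from where the row before left it, along the tool's axes as they then stand; what a row does not reach is not made up. A row lasts 1/8 s, in which the tool goes at most 62.5 mm and 10.7 degrees, less where a joint would pass 70% of its speed; a pose out of reach is approached as far as the arm can. A call with a gripper value outside its range is refused whole. The fingers move at their own pace and stop on an object; the grip force is fixed at half the most. Time passes only in rows, so rows that do not move let the fingers close. It gives the time, the measured TCP pose, the force and the opening at its end, in the units of the state.
- bot.read_state(): the state, without advancing time (a new reading comes with each control period).
- bot.capture(name): name is "scene" or "side" or "wrist"; returns (picture, depth): 480x640x3 uint8, blue, green, red; 480x640 float32, m along the optical axis (not along the pixel's ray), 0 where there is no reading.
- bot.camera_info(name): a dict with "K" (3x3 intrinsics, pixels), "R" (3x3) and "t" (3): a world point X has camera coordinates R X + t; the wrist camera has in their place "mount" (4x4, takes a point from camera to tool coordinates, whose origin is the TCP and whose axes are the flange's). Camera axes: x right, y down, z forward; pixel columns grow to the right and rows downward; lengths in m; the calibration is good to about 2 mm. A picture is of the moment at which its call begins: read the wrist's pose just before it. camera_info takes no time and is no camera call.
- bot.hand_in(): hands the job in, once; it reports no verdict.
Trained networks look in the newest picture that a camera, given by its name, has taken for a name from the list of things; names that differ only in an ending like _2 or _b are one class to them, and where a whole thing is asked for, a point or a joint stands for the part that bears it (a point fixed in the world has none). Each returns a list of dicts, best first, with "p" (0 to 1); they miss things now and then, are a little off and sometimes report something else, mostly with a low value. They report only what shows in the picture. A call takes as long as a camera call. They do not tell look-alikes from the thing itself.
- bot.find_in(camera, thing): "bbox" ([left, top, right, bottom] in pixels, round what is visible of it).
- bot.trace(camera, thing): "region" (480x640 bool, what is visible of it) and "bbox" ([left, top, right, bottom] in pixels, round what is visible of it).
The state is a dict: "time_s": time; "joint_positions": joint angles; "qvel": joint speeds; "tau": joint torques, N m; "position": TCP position; "tcp_rot": TCP orientation; "force": force on the tool from outside, world axes, zero at the start; "moment": the same for the moment, N m; "opening": opening from 0.0 (shut) to 1.0 (fully open).
Only numpy, scipy, OpenCV 4.12 (cv2) and the standard library are available. Lean on these libraries where they do the work, as an engineer would, in place of code of your own. Each camera call takes 0.05 s, during which the arm holds its last target.

## Working session

There is one attempt and no reset: what is moved stays moved. The work goes in short steps, Python scripts to look and compute and a tool call to move; the robot and the scene stay as the last step left them, time stands still between calls to the robot, and variables do not carry over. Pictures are saved under pics/ and viewed, and the job is handed in when it is done.

Besides the shell and the picture viewer there is one more tool, called after "Request:" by a JSON object that holds its "op" and its "data". servo_tool: Moves the arm, as the interface text tells. Its arguments: {"type":"object","properties":{"increments":{"type":"array","items":{"type":"array"}}},"required":["increments"]}

```bash
ls; mkdir -p pics; python3 - <<'E'
from rig import bot
import cv2
s=bot.read_state(); print(s)
for c in ("scene","side","wrist"):
    p,d=bot.capture(c); cv2.imwrite(f"pics/{c}0.png",p); print(c,bot.camera_info(c))
print(bot.hold_point_z)
E
```

```text
pics
{'time_s': 0.0, 'joint_positions': array([-7.93261304e+01,  3.02782657e+01,  8.21583096e+01, -4.15320992e-04,
        6.76880094e+01, -1.02300046e+01]), 'qvel': array([ 0.02274063, -0.09446151, -0.01060362,  0.05074578, -0.02237127,
        0.1546813 ]), 'tau': array([ 1.57083291e-04, -4.40043247e+01, -1.76588291e+01,  6.32371707e-02,
        5.81593614e-02, -1.61073958e-04]), 'position': array([ 0.22284801, -0.58306484,  0.19606852]), 'tcp_rot': array([[ 9.34179443e-01,  3.56803308e-01, -4.09331164e-04],
       [ 3.56803341e-01, -9.34177079e-01,  2.13554652e-03],
       [ 3.79582272e-04, -2.14103439e-03, -9.99997636e-01]]), 'force': array([ 0.71385653, -0.25553773, -0.4850692 ]), 'moment': array([-0.025273  , -0.01489781,  0.02836992]), 'opening': 0.9985259801662301}
scene {'K': array([[509.57512869,   0.        , 327.86434279],
       [  0.        , 509.57512869, 242.8333865 ],
       [  0.        ,   0.        ,   1.        ]]), 'R': array([[-2.60048897e-01,  9.65595407e-01,  2.84809859e-04],
       [ 5.09897125e-01,  1.37573185e-01, -8.49163436e-01],
       [-8.19987496e-01,
[... 286 characters left out ...]
16808365, -0.01866913],
       [-0.11835631, -0.60669931, -0.78607107],
       [ 0.12079915,  0.77695806, -0.61785413]]), 't': array([-0.3996416 ,  0.1275533 ,  1.06534248])}
wrist {'K': array([[353.73783171,   0.        , 320.17897975],
       [  0.        , 353.73783171, 235.0715455 ],
       [  0.        ,   0.        ,   1.        ]]), 'mount': array([[-6.74682468e-04, -9.53768921e-01, -3.00540164e-01,
         8.25919148e-02],
       [ 9.99999757e-01, -5.90227761e-04, -3.71801915e-04,
        -3.59826535e-04],
       [ 1.77225963e-04, -3.00540342e-01,  9.53769087e-01,
        -1.88147096e-01],
       [ 0.00000000e+00,  0.00000000e+00,  0.00000000e+00,
         1.00000000e+00]])}
-0.0187
```

View pics/scene0.png

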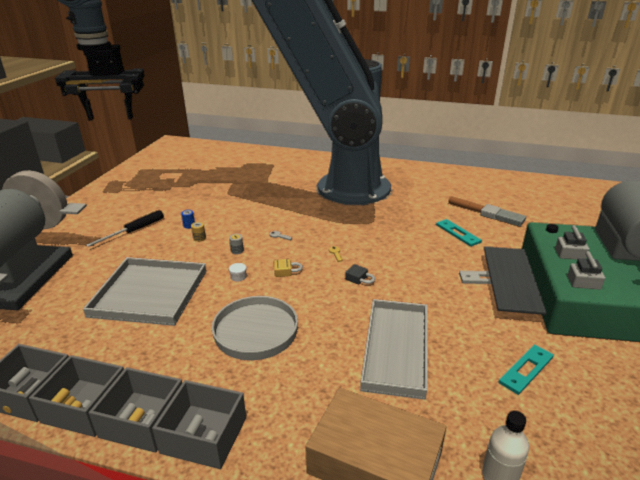

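View pics/side0.png

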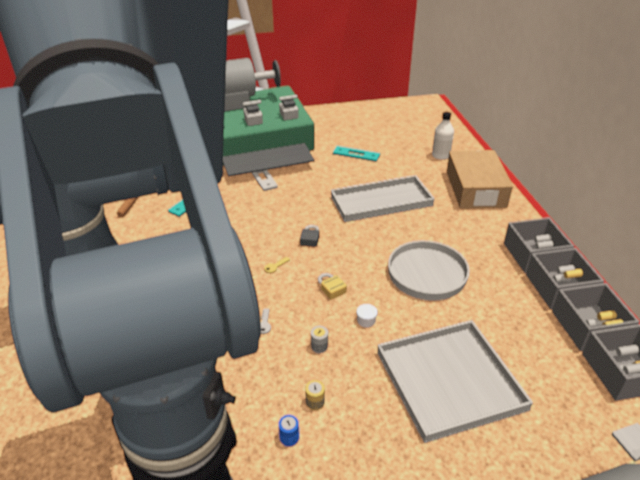

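View pics/wrist0.png

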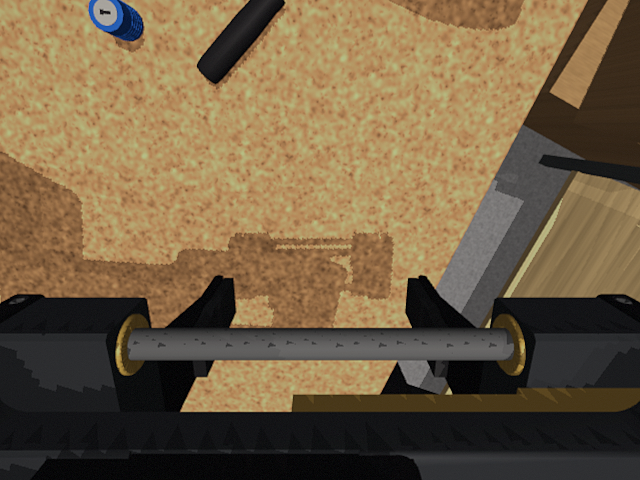

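Scene view: the blue look-alike is at (188,219), brass cylinder (199,231), steel cylinder (237,243), brass padlock (285,268), dark padlock (360,274), and the strike plate's end (474,277). The trays are at (150,290), (255,327) and (398,346). Next I'll trace and measure them.

```bash
cat > h.py <<'E'
from rig import bot
import numpy as np, cv2
def cloud(cam,depth,mask,st=None):
    ci=bot.camera_info(cam); K=ci["K"]
    v,u=np.nonzero(mask&(depth>0)); z=depth[v,u]
    P=np.c_[(u-K[0,2])/K[0,0]*z,(v-K[1,2])/K[1,1]*z,z]
    if cam=="wrist":
        M=ci["mount"]; P=P@M[:3,:3].T+M[:3,3]
        return P@np.asarray(st["tcp_rot"]).T+np.asarray(st["position"])
    return (P-ci["t"])@ci["R"]
def proj(cam,X):
    ci=bot.camera_info(cam); c=ci["R"]@np.asarray(X,float)+ci["t"]; p=ci["K"]@c; return p[:2]/p[2]
E
python3 - <<'E'
from h import *
for cam in ("scene","side"):
    p,d=bot.capture(cam)
    for t in ("padlock_a","cylinder_a","strike_plate","machine","square_tray","long_tray","round_dish"):
        for r in bot.trace(cam,t):
            if r["p"]<.2: continue
            P=cloud(cam,d,r["region"])
            if len(P)<10: continue
            q=P[P[:,2]>np.percentile(P[:,2],60)] if "cyl" in t or "pad" in t else P
            rect=cv2.minAreaRect((P[:,:2]*1000).astype(np.float32))
            print(cam,t,round(r["p"],2),[int(x) for x in r["bbox"]],len(P),"med",np.median(P,0).round(3),"z",np.percentile(P[:,2],[2,50,98]).round(3),"rect",np.round(rect[0]),np.round(rect[1]),round(rect[2],1), p[r["region"]].mean(0).round())
E
```

```text
scene padlock_a 0.72 [231, 234, 245, 252] 253 med [ 0.406 -0.182  0.027] z [0.001 0.027 0.04 ] rect [ 368. -197.] [98. 29.] 19.6 [ 78.  99. 109.]
scene padlock_a 0.68 [344, 262, 372, 283] 412 med [0.441 0.107 0.016] z [0.    0.016 0.024] rect [425. 117.] [58. 69.] 68.2 [68. 77. 83.]
scene padlock_a 0.56 [273, 258, 298, 276] 399 med [ 0.453 -0.05   0.016] z [-0.001  0.016  0.024] rect [428. -52.] [80. 58.] 18.2 [ 75. 133. 162.]
scene cylinder_a 0.72 [190, 220, 207, 242] 258 med [ 0.378 -0.291  0.024] z [-0.     0.024  0.04 ] rect [ 347. -310.] [90. 34.] 28.1 [ 58.  97. 120.]
scene cylinder_a 0.71 [231, 235, 243, 256] 217 med [ 0.407 -0.183  0.027] z [0.004 0.027 0.04 ] rect [ 401. -186.] [27. 27.] 33.7 [ 76.  97. 105.]
scene strike_plate 0.88 [437, 218, 478, 244] 498 med [0.186 0.297 0.007] z [-0.001  0.007  0.01 ] rect [182. 293.] [136.  41.] 45.9 [111. 130.  56.]
scene strike_plate 0.77 [457, 269, 488, 281] 402 med [0.373 0.342 0.007] z [-0.001  0.007  0.011] rect [360. 342.] [57. 65.] 12.8 [117. 135. 144.]
scene strike_plate 0.62 [497, 345, 551, 393] 1146 med [0.621 0.429 0.008] z 
[... 1833 characters left out ...]
[166, 203, 184, 215] 162 med [0.154 0.263 0.008] z [0.001 0.008 0.012] rect [203. -98.] [ 34. 790.] 8.2 [165. 179.  79.]
side machine 0.7 [222, 54, 314, 180] 8169 med [0.372 0.483 0.084] z [0.023 0.084 0.198] rect [465. 913.] [2112.  346.] 86.7 [ 99. 117. 101.]
side square_tray 0.87 [374, 319, 536, 444] 11768 med [ 0.59  -0.299  0.005] z [0.001 0.005 0.023] rect [ 595. -283.] [196. 199.] 7.2 [170. 181. 191.]
side long_tray 0.77 [333, 173, 433, 222] 3240 med [0.618 0.221 0.006] z [0.001 0.006 0.024] rect [625. 232.] [236. 146.] 6.1 [155. 167. 177.]
side round_dish 0.64 [388, 240, 470, 302] 3807 med [ 0.641 -0.038  0.006] z [0.002 0.006 0.023] rect [639. -43.] [157. 155.] 22.5 [167. 177. 187.]
```

```bash
python3 - <<'E'
from h import *
C=[]
for cam in ("scene","side"):
    p,d=bot.capture(cam); m=np.ones(d.shape,bool)
    P=cloud(cam,d,m); v,u=np.nonzero(m&(d>0)); C.append((P,p[v,u]))
def sel(c,x,y,r,z0,z1):
    P=C[c][0]; k=(np.hypot(P[:,0]-x,P[:,1]-y)<r)&(P[:,2]>z0)&(P[:,2]<z1); return P[k]
def rect(P): 
    r=cv2.minAreaRect((P[:,:2]*1000).astype(np.float32)); return np.round(r[0],1),np.round(r[1],1),round(r[2],1)
def trim(P):
    q=np.array([(np.hypot(*(P[:,:2]-x).T)<.006).sum() for x in P[:,:2]]); return P[q>=max(3,np.median(q)*.25)]
for c in (0,1):
    print("CAM",c)
    for n,x,y in (("cylA",.373,-.293),("cylB",.400,-.186),("blue",.32,-.34)):
        P=trim(sel(c,x,y,.03,.034,.045)); 
        if len(P)>5:
            ce,r=cv2.minEnclosingCircle((P[:,:2]*1000).astype(np.float32)); print(n,len(P),P.mean(0).round(4),np.round(ce,1),round(r,1))
    for n,x,y in (("padA",.447,-.05),("padB",.43,.107)):
        P=trim(sel(c,x,y,.06,.019,.028)); Q=sel(c,x,y,.07,.006,.028)
        print(n,len(P),P.mean(0).round(4),rect(P),"all",rect(trim(Q)))
    for n,x,y,r in (("sq",.59,-.297,.14),("long",.625,.216,.135),("dish",.638,-.043,.1)):
        P=sel(c,x,y,r,.0185,.028)
        if n=="dish":
            A=np.c_[2*P[:,:2],np.ones(len(P))]; s=np.linalg.lstsq(A,(P[:,:2]**2).sum(1),rcond=None)[0]; print(n,len(P),s[:2].round(4),np.sqrt(s[2]+s[0]**2+s[1]**2).round(4))
        else: print(n,len(P),rect(P))
    P=sel(c,.362,.342,.06,.004,.013); P=trim(P); print("plate",len(P),P.mean(0).round(4),rect(P), P[:,:2].min(0),P[:,:2].max(0))
    P=sel(c,.4,.44,.17,.026,.036); P=trim(P); print("lip",len(P),rect(P),cv2.boxPoints(cv2.minAreaRect((P[:,:2]*1000).astype(np.float32))).round())
# top-down image
img=np.zeros((600,800,3),np.uint8)
for P,col in C[::-1]:
    k=(P[:,2]>-.02)&(P[:,2]<.3); 
    r=((P[k,0]-.15)*1000).astype(int); cc=((.5-P[k,1])*800/.9/1).astype(int)
    r=((P[k,0]-.2)/.0012).astype(int); cc=((.5-P[k,1])/.0012).astype(int)
    ok=(r>=0)&(r<600)&(cc>=0)&(cc<800); 
    o=np.argsort(P[k][ok][:,2]); img[r[ok][o],cc[ok][o]]=col[k][ok][o]
cv2.imwrite("pics/top0.png",img)
p,_=bot.capture("scene"); cv2.imwrite("pics/sc_crop.png",cv2.resize(p[200:300,170:500],None,fx=2.4,fy=2.4,interpolation=cv2.INTER_CUBIC))
E
```

```text
CAM 0
cylA 84 [ 0.3728 -0.2941  0.0382] [ 372.2 -296.2] 16.5
cylB 92 [ 0.3993 -0.1858  0.0382] [ 397.5 -186.9] 17.1
blue 69 [ 0.3245 -0.3469  0.0383] [ 321.9 -347.8] 14.7
padA 180 [ 0.4521 -0.0568  0.0222] (array([450.7, -56.7]), array([40. , 34.1]), 20.1) all (array([446.8, -44.8]), array([39.8, 59.8]), 18.7)
padB 194 [0.4331 0.1004 0.022 ] (array([432.2,  99.9]), array([36.6, 38.5]), 70.9) all (array([436.1, 111.2]), array([60.6, 38.5]), 70.9)
sq 798 (array([ 590.3, -294. ]), array([182.5, 180.5]), 7.2)
long 770 (array([619. , 212.8]), array([218.4, 103.5]), 5.8)
dish 606 [ 0.641  -0.0427] 0.0754
plate 298 [0.3687 0.3395 0.0079] (array([366.6, 342.4]), array([39.8, 62. ]), 12.3) [0.34214097 0.30926899] [0.39183674 0.37368366]
lip 3247 (array([408.8, 432.4]), array([302.7, 170.3]), 29.4) [[235. 432.]
 [319. 284.]
 [582. 433.]
 [499. 581.]]
CAM 1
cylA 270 [ 0.3682 -0.2965  0.038 ] [ 368.7 -295. ] 15.5
cylB 208 [ 0.3954 -0.1876  0.038 ] [ 395.5 -186.1] 16.4
blue 322 [ 0.3197 -0.3495  0.038 ] [ 320.5 -348.6] 15.6
padA 275 [ 0.4474 -0.0588  0.0221] (array([448., -58.]), array([39.5, 38.8]), 21.6) all (array([441.6, -47.5]), array([40.3, 62.9]), 26.8)
padB 204 [0.4286 0.098  0.0223] (array([428.6, 100.2]), array([39.2, 37.9]), 71.1) all (array([432.9, 110.4]), array([63.5, 38.4]), 69.1)
sq 1313 (array([ 588.7, -292.9]), array([180.5, 181.7]), 7.7)
long 532 (array([617.2, 214.1]), array([217.4, 111.1]), 5.5)
dish 554 [ 0.6383 -0.0424] 0.0755
plate 247 [0.3624 0.3451 0.0081] (array([360.4, 353. ]), array([41.9, 89.5]), 15.9) [0.33407811 0.30466431] [0.38828702 0.39357247]
lip 1868 (array([390.5, 415.6]), array([247.8, 101.3]), 7.1) [[261. 451.]
 [274. 350.]
 [520. 381.]
 [507. 481.]]
```

View pics/top0.png

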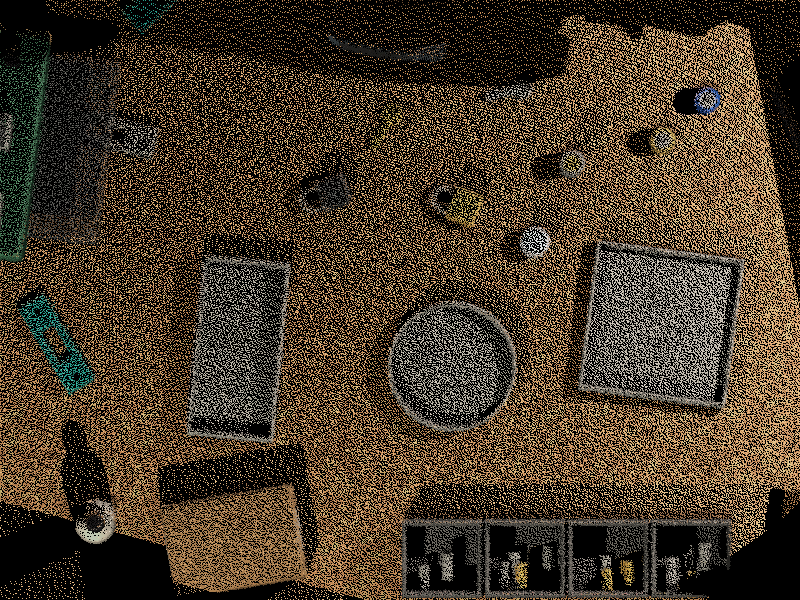

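View pics/sc_crop.png

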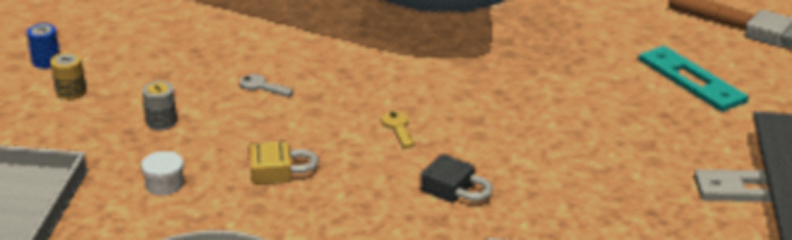

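Scene and side agree to within about 4 mm, so I'm using their averages. The depth map also gives yaws: padlock A about 110°, padlock B about 70.5°, plate about 102°. I'll write a move planner and start with cylinder_a.

```bash
cat > plan.py <<'E'
import sys,numpy as np
from rig import bot
# usage: plan.py x y z(mm) yaw [nrows]
x,y,z,yaw=map(float,sys.argv[1:5])
s=bot.read_state(); p=np.array(s["position"])*1000; R=s["tcp_rot"]
y0=np.degrees(np.arctan2(R[1,0],R[0,0])); d=np.array([x,y,z])-p
t=-((yaw-y0+180)%360-180)
n=int(sys.argv[5]) if len(sys.argv)>5 else int(max(1,np.ceil(np.linalg.norm(d)/50),np.ceil(abs(t)/10)))
print("t",round(s["time_s"],2),"pos",p.round(1),"yaw",round(y0,1),"F",np.round(s["force"],1),"open",round(s["opening"],3),"J",np.round(s["joint_positions"],0),"J6 goal",round(np.degrees(np.arctan2(y,x))+90-yaw,0))
print("n",n,"turn/row",round(t/n,2))
for i in range(n):
    a=np.radians(y0-t*i/n); w=d/n
    print([round(w@np.array(v),1) for v in ((np.cos(a),np.sin(a),0),(np.sin(a),-np.cos(a),0),(0,0,-1))],round(t/n,1))
E
python3 plan.py 370 -295 130 47
```

```text
t 1.1 pos [ 223.  -583.8  197. ] yaw 20.9 F [ 0.1  0.6 -0.1] open 0.995 J [-79.  30.  82.  -0.  68. -10.] J6 goal 4.0
n 7 turn/row -3.73
[np.float64(34.3), np.float64(-31.1), np.float64(9.6)] -3.7
[np.float64(36.3), np.float64(-28.8), np.float64(9.6)] -3.7
[np.float64(38.1), np.float64(-26.3), np.float64(9.6)] -3.7
[np.float64(39.7), np.float64(-23.8), np.float64(9.6)] -3.7
[np.float64(41.2), np.float64(-21.2), np.float64(9.6)] -3.7
[np.float64(42.5), np.float64(-18.4), np.float64(9.6)] -3.7
[np.float64(43.6), np.float64(-15.6), np.float64(9.6)] -3.7
```

Request:
{"op": "servo_tool", "data": {"increments": [[0.2,[34.3,-31.1,9.6],-3.7],[0.2,[36.3,-28.8,9.6],-3.7],[0.2,[38.1,-26.3,9.6],-3.7],[0.2,[39.7,-23.8,9.6],-3.7],[0.2,[41.2,-21.2,9.6],-3.7]]}}

```text
time_s: 1.72
position: [0.3288, -0.3765, 0.149]
tcp_rot: [[0.772, 0.636, 0.001], [0.636, -0.772, -0.001], [-0.0, 0.001, -1.0]]
force: [1.1, -0.5, 0.3]
opening: 0.8
```

Request:
{"op": "servo_tool", "data": {"increments": [[0.2,[42.5,-18.4,9.6],-3.7],[0.2,[43.6,-15.6,9.6],-3.7],[0.2,[0,0,0],0]]}}

```text
time_s: 2.1
position: [0.3706, -0.2915, 0.1293]
tcp_rot: [[0.681, 0.732, -0.002], [0.732, -0.681, 0.003], [0.001, -0.004, -1.0]]
force: [-0.3, 0.1, -0.1]
opening: 0.802
```

```bash
cat > look.py <<'E'
import sys
from h import *
# look.py tag x y r z0 z1
tag=sys.argv[1]; s=bot.read_state(); p,d=bot.capture("wrist"); cv2.imwrite(f"pics/w_{tag}.png",p)
if len(sys.argv)>2:
    x,y,r,z0,z1=map(float,sys.argv[2:7])
    P=cloud("wrist",d,np.ones(d.shape,bool),s)
    k=(np.hypot(P[:,0]-x,P[:,1]-y)<r)&(P[:,2]>z0)&(P[:,2]<z1); P=P[k]
    if len(P):
        f=(P[:,:2]*1000).astype(np.float32); rc=cv2.minAreaRect(f); ce,rr=cv2.minEnclosingCircle(f)
        print(len(P),"mean",P.mean(0).round(4),"rect",np.round(rc[0],1),np.round(rc[1],1),round(rc[2],1),"circ",np.round(ce,1),round(rr,1))
print("pos",s["position"].round(4))
E
python3 look.py c1 .37 -.295 .03 .034 .042; python3 plan.py 370 -295 6 47
```

```text
981 mean [ 0.3683 -0.2949  0.0386] rect [ 368.  -295.6] [29.5 29.1] 46.6 circ [ 367.8 -295.4] 15.0
pos [ 0.3706 -0.2915  0.1293]
t 2.15 pos [ 370.9 -294.   129.8] yaw 47.0 F [ 0.8 -0.3  0.5] open 0.8 J [-52.  25. 107.  -0.  48.  -9.] J6 goal 4.0
n 3 turn/row -0.01
[np.float64(-0.5), np.float64(0.0), np.float64(41.3)] -0.0
[np.float64(-0.5), np.float64(0.0), np.float64(41.3)] -0.0
[np.float64(-0.5), np.float64(0.0), np.float64(41.3)] -0.0
```

View pics/w_c1.png

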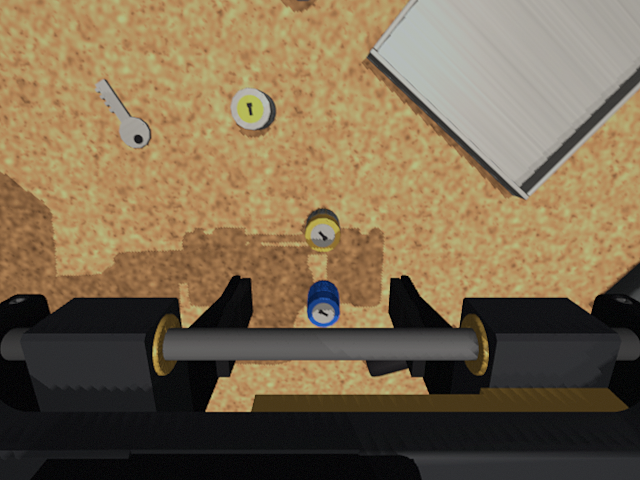

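The wrist view shows cylinder_a between the fingers at (322,230), with the blue look-alike behind it at (323,305), in line and clear of both fingers. The measured centre is (368,-295). Descending.

Request:
{"op": "servo_tool", "data": {"increments": [[0.2,[-1.5,1.0,41],0],[0.2,[-1.5,0,41],0],[0.2,[0,0,41],0],[0.2,[0,0,0],0]]}}

```text
time_s: 2.65
position: [0.3679, -0.2982, 0.0048]
tcp_rot: [[0.686, 0.728, -0.003], [0.728, -0.686, 0.004], [0.001, -0.005, -1.0]]
force: [-0.2, 0.5, 0.3]
opening: 0.801
```

Request:
{"op": "servo_tool", "data": {"increments": [[0.9,[0,0,0],0],[0.9,[0,0,0],0],[0.9,[0,0,0],0],[0.9,[0,0,0],0]]}}

```text
time_s: 3.15
position: [0.3696, -0.2984, 0.0077]
tcp_rot: [[0.684, 0.729, 0.001], [0.729, -0.684, -0.001], [-0.0, 0.002, -1.0]]
force: [-0.1, -0.6, 0.5]
opening: 0.433
```

Request:
{"op": "servo_tool", "data": {"increments": [[0.9,[0,0,0],0],[0.9,[0,0,0],0],[0.9,[0,0,-2],0],[0.9,[0,0,-40],0],[0.9,[0,0,-35],0]]}}

```text
time_s: 3.78
position: [0.3692, -0.298, 0.0843]
tcp_rot: [[0.685, 0.729, -0.0], [0.729, -0.685, 0.001], [0.0, -0.001, -1.0]]
force: [0.3, -0.4, -1.1]
opening: 0.327
```

```bash
python3 plan.py 640 -75 95 10
```

```text
t 3.77 pos [ 369.2 -298.    84.3] yaw 46.8 F [ 0.3 -0.4 -1.1] open 0.327 J [-52.  30. 109.   0.  41.  -9.] J6 goal 73.0
n 8 turn/row 4.6
[np.float64(43.5), np.float64(5.6), np.float64(-1.3)] 4.6
[np.float64(43.8), np.float64(2.1), np.float64(-1.3)] 4.6
[np.float64(43.8), np.float64(-1.4), np.float64(-1.3)] 4.6
[np.float64(43.6), np.float64(-4.9), np.float64(-1.3)] 4.6
[np.float64(43.0), np.float64(-8.4), np.float64(-1.3)] 4.6
[np.float64(42.2), np.float64(-11.9), np.float64(-1.3)] 4.6
[np.float64(41.1), np.float64(-15.2), np.float64(-1.3)] 4.6
[np.float64(39.8), np.float64(-18.4), np.float64(-1.3)] 4.6
```

```bash
python3 plan.py 640 -74 75 90 8
```

```text
t 3.77 pos [ 369.2 -298.    84.3] yaw 46.8 F [ 0.3 -0.4 -1.1] open 0.327 J [-52.  30. 109.   0.  41.  -9.] J6 goal -7.0
n 8 turn/row -5.4
[np.float64(43.6), np.float64(5.5), np.float64(1.2)] -5.4
[np.float64(42.9), np.float64(9.6), np.float64(1.2)] -5.4
[np.float64(41.8), np.float64(13.6), np.float64(1.2)] -5.4
[np.float64(40.3), np.float64(17.4), np.float64(1.2)] -5.4
[np.float64(38.5), np.float64(21.2), np.float64(1.2)] -5.4
[np.float64(36.3), np.float64(24.7), np.float64(1.2)] -5.4
[np.float64(33.9), np.float64(28.0), np.float64(1.2)] -5.4
[np.float64(31.1), np.float64(31.1), np.float64(1.2)] -5.4
```

Request:
{"op": "servo_tool", "data": {"increments": [[0.9,[43.6,5.5,1.2],-5.4],[0.9,[42.9,9.6,1.2],-5.4],[0.9,[41.8,13.6,1.2],-5.4],[0.9,[40.3,17.4,1.2],-5.4],[0.9,[38.5,21.2,1.2],-5.4]]}}

```text
time_s: 4.4
position: [0.5396, -0.157, 0.0774]
tcp_rot: [[0.276, 0.961, 0.0], [0.961, -0.276, -0.0], [-0.0, 0.0, -1.0]]
force: [0.4, -0.8, -2.2]
opening: 0.325
```

Request:
{"op": "servo_tool", "data": {"increments": [[0.9,[36.3,24.7,1.2],-5.4],[0.9,[33.9,28,1.2],-5.4],[0.9,[31,31,1.2],-5.4],[0.9,[0,0,0],0],[0.9,[0,0,0],0]]}}

```text
time_s: 5.03
position: [0.6389, -0.0739, 0.0735]
tcp_rot: [[-0.0, 1.0, -0.002], [1.0, 0.0, 0.0], [0.0, -0.002, -1.0]]
force: [0.4, -1.0, -2.2]
opening: 0.322
```

```bash
python3 plan.py 640 -74 12 90 2; python3 - <<'E'
from h import *
p,d=bot.capture("scene"); cv2.imwrite("pics/s1.png",p[150:400,100:500])
E
```

```text
t 5.03 pos [638.9 -73.9  73.5] yaw 90.0 F [ 0.4 -1.  -2.2] open 0.322 J [-17.  40.  85.  -0.  55. -17.] J6 goal -7.0
n 2 turn/row 0.0
[np.float64(-0.0), np.float64(0.6), np.float64(30.7)] 0.0
[np.float64(-0.0), np.float64(0.6), np.float64(30.7)] 0.0
```

View pics/s1.png

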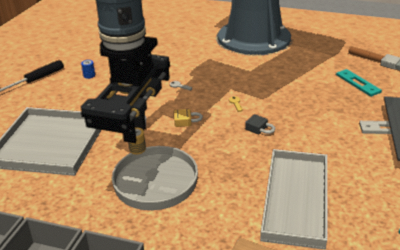

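Crop: the brass cylinder is held at (137,140), above the dish, and the gripper is clear of the other parts. Lowering.

Request:
{"op": "servo_tool", "data": {"increments": [[0.9,[0,0.5,30],0],[0.9,[0,0.5,26],0],[0.9,[0,0,3],0],[0.9,[0,0,2],0],[0.9,[0,0,0],0]]}}

```text
time_s: 5.7
position: [0.6416, -0.0746, 0.0143]
tcp_rot: [[0.001, 1.0, 0.002], [1.0, -0.001, -0.001], [-0.001, 0.002, -1.0]]
force: [-0.2, -0.4, -2.4]
opening: 0.324
```

Request:
{"op": "servo_tool", "data": {"increments": [[0.9,[0,0,1.5],0],[0.9,[0,0,1.5],0],[0.9,[0,0,0],0]]}}

```text
time_s: 6.08
position: [0.6414, -0.0742, 0.0112]
tcp_rot: [[-0.0, 1.0, 0.001], [1.0, 0.0, -0.0], [-0.0, 0.001, -1.0]]
force: [-1.2, 0.6, 3.0]
opening: 0.327
```

Request:
{"op": "servo_tool", "data": {"increments": [[0.35,[0,0,0],0],[0.35,[0,0,0],0],[0.35,[0,0,-25],0],[0.35,[0,0,-45],0],[0.25,[0,0,0],0]]}}

```text
time_s: 6.7
position: [0.6442, -0.0748, 0.0838]
tcp_rot: [[-0.0, 1.0, 0.008], [1.0, 0.0, -0.002], [-0.002, 0.008, -1.0]]
force: [0.2, -0.3, -0.4]
opening: 0.689
```

```bash
python3 plan.py 396 -187 90 60 7; python3 - <<'E'
from h import *
p,d=bot.capture("scene"); cv2.imwrite("pics/s2.png",p[150:400,100:500])
E
```

```text
t 6.7 pos [644.2 -74.8  83.8] yaw 90.0 F [ 0.2 -0.3 -0.4] open 0.689 J [-16.  40.  84.   0.  56. -16.] J6 goal 5.0
n 7 turn/row 4.29
[np.float64(-16.0), np.float64(-35.5), np.float64(-0.9)] 4.3
[np.float64(-18.6), np.float64(-34.2), np.float64(-0.9)] 4.3
[np.float64(-21.1), np.float64(-32.7), np.float64(-0.9)] 4.3
[np.float64(-23.5), np.float64(-31.0), np.float64(-0.9)] 4.3
[np.float64(-25.8), np.float64(-29.2), np.float64(-0.9)] 4.3
[np.float64(-27.9), np.float64(-27.1), np.float64(-0.9)] 4.3
[np.float64(-29.8), np.float64(-25.0), np.float64(-0.9)] 4.3
```

View pics/s2.png

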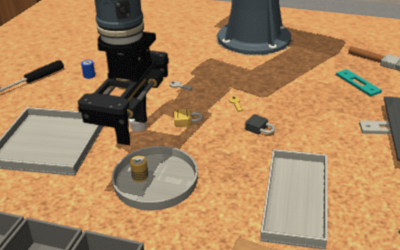

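Cylinder_a stands upright in the dish, at crop (139,167). Next is cylinder_b.

Request:
{"op": "servo_tool", "data": {"increments": [[0.2,[-16,-35.5,-0.9],4.3],[0.2,[-18.6,-34.2,-0.9],4.3],[0.2,[-21.1,-32.7,-0.9],4.3],[0.2,[-23.5,-31,-0.9],4.3],[0.2,[-25.8,-29.2,-0.9],4.3]]}}

```text
time_s: 7.38
position: [0.4614, -0.1538, 0.0835]
tcp_rot: [[0.369, 0.93, -0.002], [0.93, -0.369, 0.001], [0.0, -0.003, -1.0]]
force: [-0.0, -0.6, 0.4]
opening: 0.8
```

Request:
{"op": "servo_tool", "data": {"increments": [[0.2,[-27.9,-27.1,-0.9],4.3],[0.2,[-29.8,-25,-0.9],4.3],[0.2,[0,0,0],0],[0.2,[0,0,0],0]]}}

```text
time_s: 7.88
position: [0.3929, -0.186, 0.086]
tcp_rot: [[0.502, 0.865, -0.0], [0.865, -0.502, 0.0], [0.0, -0.0, -1.0]]
force: [0.5, -0.6, -0.2]
opening: 0.799
```

```bash
python3 look.py c2 .396 -.187 .03 .034 .042; python3 plan.py 395 -186.5 7 60 2
```

```text
1336 mean [ 0.3957 -0.1857  0.0386] rect [ 395.4 -186.2] [29.3 29.1] 0.5 circ [ 395.3 -186.4] 15.0
pos [ 0.3929 -0.186   0.086 ]
t 7.92 pos [ 393.4 -186.    86.2] yaw 59.9 F [-0.5  0.5 -0.6] open 0.801 J [-40.  27. 115.   0.  38. -10.] J6 goal 5.0
n 2 turn/row -0.03
[np.float64(0.2), np.float64(0.8), np.float64(39.6)] -0.0
[np.float64(0.2), np.float64(0.8), np.float64(39.6)] -0.0
```

Request:
{"op": "servo_tool", "data": {"increments": [[0.2,[0.5,1,40],0],[0.2,[0,1,39.5],0],[0.9,[0,0,0],0],[0.9,[0,0,0],0],[0.9,[0,0,0],0]]}}

```text
time_s: 8.55
position: [0.3956, -0.187, 0.0083]
tcp_rot: [[0.501, 0.866, 0.002], [0.866, -0.501, -0.002], [-0.0, 0.003, -1.0]]
force: [0.6, 0.4, -0.5]
opening: 0.543
```

Request:
{"op": "servo_tool", "data": {"increments": [[0.9,[0,0,0],0],[0.9,[0,0,0],0],[0.9,[0,0,0],0],[0.9,[0,0,-40],0],[0.9,[0,0,-40],0]]}}

```text
time_s: 9.18
position: [0.3938, -0.186, 0.0874]
tcp_rot: [[0.502, 0.865, -0.002], [0.865, -0.502, 0.002], [0.0, -0.003, -1.0]]
force: [0.8, 0.2, -1.4]
opening: 0.322
```

```bash
python3 plan.py 640 -10 75 90 7; python3 - <<'E'
from h import *
p,d=bot.capture("scene"); P=cloud("scene",d,np.ones(d.shape,bool))
k=(np.hypot(P[:,0]-.64,P[:,1]+.074)<.03)&(P[:,2]>.037)&(P[:,2]<.048); print(k.sum(),P[k].mean(0))
E
```

```text
t 9.18 pos [ 393.8 -186.    87.4] yaw 59.9 F [ 0.8  0.2 -1.4] open 0.322 J [-40.  27. 115.   0.  38. -10.] J6 goal -1.0
n 7 turn/row -4.3
[np.float64(39.4), np.float64(17.8), np.float64(1.8)] -4.3
[np.float64(38.0), np.float64(20.7), np.float64(1.8)] -4.3
[np.float64(36.3), np.float64(23.5), np.float64(1.8)] -4.3
[np.float64(34.4), np.float64(26.2), np.float64(1.8)] -4.3
[np.float64(32.4), np.float64(28.7), np.float64(1.8)] -4.3
[np.float64(30.1), np.float64(31.0), np.float64(1.8)] -4.3
[np.float64(27.7), np.float64(33.2), np.float64(1.8)] -4.3
170 [ 0.64365756 -0.072318    0.04208892]
```

Request:
{"op": "servo_tool", "data": {"increments": [[0.9,[39.4,17.8,1.8],-4.3],[0.9,[38,20.7,1.8],-4.3],[0.9,[36.3,23.5,1.8],-4.3],[0.9,[34.4,26.2,1.8],-4.3],[0.9,[32.4,28.7,1.8],-4.3]]}}

```text
time_s: 9.85
position: [0.5709, -0.0597, 0.0775]
tcp_rot: [[0.147, 0.989, -0.001], [0.989, -0.147, 0.0], [0.0, -0.001, -1.0]]
force: [0.8, -0.2, -1.9]
opening: 0.323
```

Request:
{"op": "servo_tool", "data": {"increments": [[0.9,[30.1,31,1.8],-4.3],[0.9,[27.7,33.2,1.8],-4.3],[0.9,[0,0,0],0],[0.9,[0,0,0],0]]}}

```text
time_s: 10.35
position: [0.6391, -0.0104, 0.0735]
tcp_rot: [[-0.0, 1.0, -0.003], [1.0, 0.0, 0.0], [0.0, -0.003, -1.0]]
force: [-0.5, 0.1, -0.9]
opening: 0.325
```

```bash
python3 plan.py 640 -10 16 90 2
```

```text
t 10.35 pos [639.1 -10.4  73.5] yaw 90.0 F [-0.5  0.1 -0.9] open 0.325 J [-11.  40.  86.  -0.  55. -11.] J6 goal -1.0
n 2 turn/row 0.0
[np.float64(0.2), np.float64(0.5), np.float64(28.7)] 0.0
[np.float64(0.2), np.float64(0.5), np.float64(28.7)] 0.0
```

Request:
{"op": "servo_tool", "data": {"increments": [[0.9,[0,0.5,29],0],[0.9,[0,0,28.5],0],[0.9,[0,0,2],0],[0.9,[0,0,1.5],0],[0.9,[0,0,0],0]]}}

```text
time_s: 10.98
position: [0.6419, -0.0109, 0.0147]
tcp_rot: [[0.0, 1.0, 0.002], [1.0, -0.0, -0.0], [-0.0, 0.002, -1.0]]
force: [-0.1, -0.6, -0.8]
opening: 0.32
```

Request:
{"op": "servo_tool", "data": {"increments": [[0.9,[0,0,1.5],0],[0.9,[0,0,1.5],0],[0.9,[0,0,0],0]]}}

```text
time_s: 11.35
position: [0.6421, -0.0106, 0.0119]
tcp_rot: [[-0.0, 1.0, 0.002], [1.0, 0.0, -0.0], [-0.0, 0.002, -1.0]]
force: [0.4, -0.2, 4.8]
opening: 0.319
```

Contact, with about 5 N upward. Releasing.

Request:
{"op": "servo_tool", "data": {"increments": [[0.35,[0,0,0],0],[0.35,[0,0,0],0],[0.35,[0,0,-25],0],[0.35,[0,0,-45],0],[0.25,[0,0,0],0]]}}

```text
time_s: 11.98
position: [0.6444, -0.0109, 0.0839]
tcp_rot: [[-0.0, 1.0, 0.008], [1.0, 0.0, -0.001], [-0.001, 0.008, -1.0]]
force: [-0.4, -0.9, 0.2]
opening: 0.689
```

```bash
python3 plan.py 448 -58 80 110 5; python3 - <<'E'
from h import *
p,d=bot.capture("scene"); cv2.imwrite("pics/s3.png",p[150:400,100:500])
E
```

```text
t 11.97 pos [644.4 -10.9  83.9] yaw 90.0 F [-0.4 -0.9  0.2] open 0.689 J [-11.  39.  85.   0.  55. -11.] J6 goal -27.0
n 5 turn/row -4.0
[np.float64(-9.4), np.float64(-39.3), np.float64(0.8)] -4.0
[np.float64(-6.6), np.float64(-39.8), np.float64(0.8)] -4.0
[np.float64(-3.9), np.float64(-40.2), np.float64(0.8)] -4.0
[np.float64(-1.0), np.float64(-40.4), np.float64(0.8)] -4.0
[np.float64(1.8), np.float64(-40.4), np.float64(0.8)] -4.0
```

View pics/s3.png

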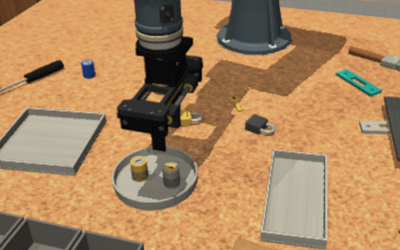

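Both cylinders stand in the dish, at crop (139,167) and (171,174). Next is the brass padlock.

Request:
{"op": "servo_tool", "data": {"increments": [[0.15,[-9.4,-39.3,0.8],-4],[0.15,[-6.6,-39.8,0.8],-4],[0.15,[-3.9,-40.2,0.8],-4],[0.15,[-1,-40.4,0.8],-4],[0.15,[1.8,-40.4,0.8],-4]]}}

```text
time_s: 12.65
position: [0.4424, -0.0572, 0.0753]
tcp_rot: [[-0.345, 0.939, -0.003], [0.939, 0.345, 0.001], [0.002, -0.002, -1.0]]
force: [0.6, -0.5, -0.8]
opening: 0.849
```

Request:
{"op": "servo_tool", "data": {"increments": [[0.15,[0,0,0],0],[0.15,[0,0,0],0]]}}

```text
time_s: 12.9
position: [0.4454, -0.0577, 0.076]
tcp_rot: [[-0.341, 0.94, 0.0], [0.94, 0.341, 0.0], [-0.0, 0.0, -1.0]]
force: [-0.1, -0.0, -0.9]
opening: 0.848
```

```bash
python3 look.py p1 .448 -.058 .045 .0195 .026; python3 plan.py 448 -58 4 110 2
```

```text
2384 mean [ 0.4472 -0.0561  0.0224] rect [447.4 -57. ] [37.7 35.9] 22.8 circ [447.6 -56.9] 24.4
pos [ 0.4454 -0.0577  0.076 ]
t 12.95 pos [446.1 -57.7  76.1] yaw 110.0 F [ 1.  -1.3  0.2] open 0.851 J [-22.  29. 113.   0.  37. -42.] J6 goal -27.0
n 2 turn/row -0.01
[np.float64(-0.5), np.float64(0.9), np.float64(36.1)] -0.0
[np.float64(-0.5), np.float64(0.9), np.float64(36.1)] -0.0
```

View pics/w_p1.png

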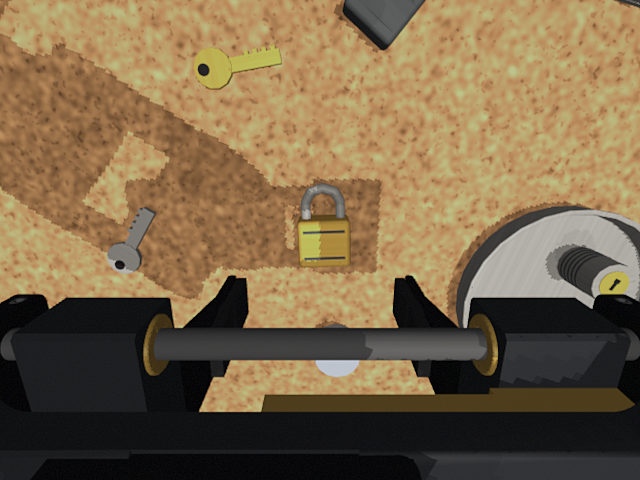

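The wrist view shows the padlock between the fingers at (323,240), with its shackle pointing up. Its yaw is about 112°.

Request:
{"op": "servo_tool", "data": {"increments": [[0.15,[0,1,37],-2],[0.15,[0,1,36],0],[0.9,[0,0,0],0],[0.9,[0,0,0],0],[0.9,[0,0,0],0]]}}

```text
time_s: 13.58
position: [0.4479, -0.057, 0.0046]
tcp_rot: [[-0.375, 0.927, 0.003], [0.927, 0.375, -0.001], [-0.002, 0.002, -1.0]]
force: [0.2, 0.3, -0.4]
opening: 0.595
```

Request:
{"op": "servo_tool", "data": {"increments": [[0.9,[0,0,0],0],[0.9,[0,0,0],0],[0.9,[0,0,0],0],[0.9,[0,0,-40],0],[0.9,[0,0,-40],0]]}}

```text
time_s: 14.2
position: [0.4461, -0.0566, 0.0839]
tcp_rot: [[-0.374, 0.927, -0.002], [0.927, 0.374, 0.001], [0.001, -0.002, -1.0]]
force: [-0.2, -1.1, -0.3]
opening: 0.118
```

```bash
python3 - <<'E'
import numpy as np
a=np.radians(7.4);R=np.array([[np.cos(a),-np.sin(a)],[np.sin(a),np.cos(a)]])
for q in ((-35,-45),(35,30)): print(R@q+[588.5,-293.5])
E
python3 plan.py 560 -343 60 97.4 7
```

```text
[ 559.58731116 -342.63304819]
[ 619.34462279 -259.24201925]
t 14.2 pos [446.1 -56.6  83.9] yaw 112.0 F [-0.2 -1.1 -0.3] open 0.118 J [-22.  28. 113.  -0.  39. -44.] J6 goal -39.0
n 7 turn/row 2.08
[np.float64(-44.0), np.float64(-0.2), np.float64(3.4)] 2.1
[np.float64(-44.0), np.float64(1.4), np.float64(3.4)] 2.1
[np.float64(-43.9), np.float64(3.0), np.float64(3.4)] 2.1
[np.float64(-43.8), np.float64(4.6), np.float64(3.4)] 2.1
[np.float64(-43.6), np.float64(6.2), np.float64(3.4)] 2.1
[np.float64(-43.3), np.float64(7.7), np.float64(3.4)] 2.1
[np.float64(-43.0), np.float64(9.3), np.float64(3.4)] 2.1
```

The opening is only 0.118 (10 mm), so the grasp missed. Looking.

```bash
python3 look.py p2 .448 -.058 .06 .0195 .026; python3 - <<'E'
from h import *
p,d=bot.capture("side"); cv2.imwrite("pics/s4.png",p[150:450,200:550])
p,d=bot.capture("scene"); cv2.imwrite("pics/s4b.png",p[150:400,100:500])
E
```

```text
2235 mean [ 0.4471 -0.056   0.0224] rect [447.3 -56.5] [37.9 35.2] 21.9 circ [447.3 -56.8] 24.5
pos [ 0.4461 -0.0566  0.0839]
```

View pics/w_p2.png

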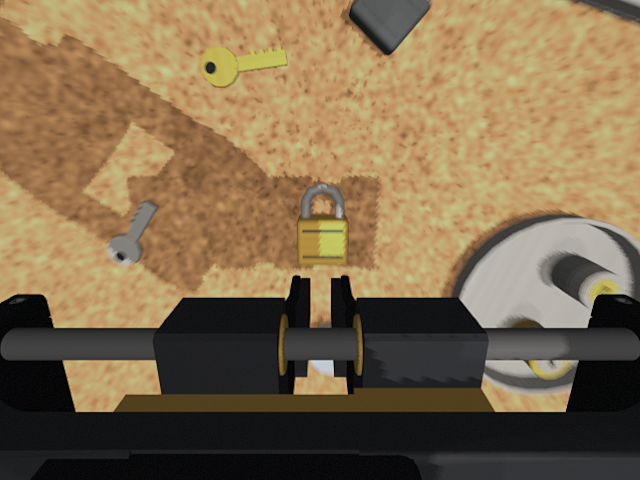

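View pics/s4b.png

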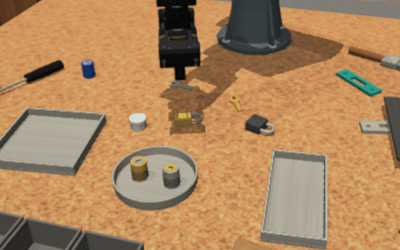

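```bash
python3 - <<'E'
from h import *
s=bot.read_state(); 
for z in (0,-.019): print("scene",proj("scene",s["position"]+np.array([0,0,-z]))-[100,150], "side",proj("side",s["position"]+np.array([0,0,-z]))-[200,150])
ci=bot.camera_info("wrist"); M=np.linalg.inv(ci["mount"])
for q in ((0,0,0),(0,0,-.019),(0.0095,.005,0),(-.0095,.005,0)):
    c=M@np.r_[q,1]; u=ci["K"]@c[:3]; print("wrist",q,u[:2]/u[2])
p,d=bot.capture("wrist")
# fingertip depth cloud in tool frame
m=np.zeros(d.shape,bool); m[270:380,280:365]=1
class S:pass
P=cloud("wrist",d,m,{"tcp_rot":np.eye(3),"position":np.zeros(3)})
k=(abs(P[:,1])<.035)&(P[:,2]<.02)&(P[:,2]>-.06); P=P[k]
for z in np.arange(-.06,.02,.005):
    q=P[(P[:,2]>=z)&(P[:,2]<z+.005)]
    if len(q): print(round(z,3),len(q),q.min(0).round(3),q.max(0).round(3))
E
```

```text
scene [180.70628083  87.93116027] side [134.10848552 107.32768506]
scene [180.25568238  80.00940803] side [134.2310318  99.2697102]
wrist (0, 0, 0) [320.96791804 274.86749931]
wrist (0, 0, -0.019) [321.03801624 289.56383449]
wrist (0.0095, 0.005, 0) [329.73963999 259.52785428]
wrist (-0.0095, 0.005, 0) [329.49849201 289.77585396]
-0.06 249 [ 0.008 -0.014 -0.06 ] [ 0.012  0.013 -0.055]
-0.055 296 [-0.003 -0.014 -0.055] [ 0.012  0.014 -0.05 ]
-0.05 252 [-0.003 -0.014 -0.05 ] [ 0.012  0.014 -0.045]
-0.045 208 [-0.009 -0.014 -0.045] [ 0.012  0.013 -0.04 ]
-0.04 250 [-0.009 -0.014 -0.04 ] [ 0.012  0.013 -0.035]
-0.035 172 [ 0.008 -0.014 -0.035] [ 0.012  0.013 -0.03 ]
-0.03 127 [ 0.009 -0.014 -0.03 ] [ 0.012  0.013 -0.025]
-0.025 1 [ 0.009  0.005 -0.025] [ 0.009  0.005 -0.025]
```

View pics/s4.png

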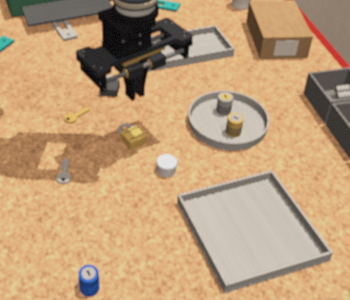

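Geometry is consistent: the TCP projects onto the lock and the lock hasn't moved. Retrying, and this time I'll check the grip before lifting.

Request:
{"op": "servo_tool", "data": {"increments": [[0.25,[0,0,0],0],[0.25,[0,0,0],0],[0.25,[0,0,0],0],[0.25,[0,0,0],0],[0.25,[0,0,0],0]]}}

```text
time_s: 15.02
position: [0.4466, -0.0567, 0.0833]
tcp_rot: [[-0.375, 0.927, -0.0], [0.927, 0.375, 0.0], [0.0, -0.0, -1.0]]
force: [1.0, 0.1, -0.4]
opening: 0.586
```

Request:
{"op": "servo_tool", "data": {"increments": [[0.25,[0,0,0],0],[0.25,[0,1,40],0],[0.25,[0,0,41],0],[0.25,[0,0,0],0],[0.25,[0,0,0],0]]}}

```text
time_s: 15.65
position: [0.448, -0.0565, 0.0032]
tcp_rot: [[-0.375, 0.927, 0.001], [0.927, 0.375, -0.0], [-0.0, 0.001, -1.0]]
force: [-0.6, 0.2, 0.7]
opening: 0.749
```

Request:
{"op": "servo_tool", "data": {"increments": [[0.9,[0,0,0],0],[0.9,[0,0,0],0],[0.9,[0,0,0],0],[0.9,[0,0,0],0]]}}

```text
time_s: 16.15
position: [0.4478, -0.0564, 0.0028]
tcp_rot: [[-0.375, 0.927, 0.001], [0.927, 0.375, -0.0], [-0.0, 0.001, -1.0]]
force: [0.2, 0.0, -0.5]
opening: 0.38
```

Request:
{"op": "servo_tool", "data": {"increments": [[0.9,[0,0,0],0],[0.9,[0,0,0],0],[0.9,[0,0,0],0]]}}

```text
time_s: 16.52
position: [0.4476, -0.0564, 0.0024]
tcp_rot: [[-0.375, 0.927, -0.0], [0.927, 0.375, 0.0], [0.0, -0.0, -1.0]]
force: [0.9, 0.7, 0.2]
opening: 0.123
```

```bash
python3 - <<'E'
from h import *
p,d=bot.capture("side"); a=cv2.resize(p[200:320,250:450],None,fx=4,fy=4)
cv2.imwrite("pics/s5.png",a)
p,d=bot.capture("scene"); cv2.imwrite("pics/s5b.png",cv2.resize(p[180:330,200:400],None,fx=4,fy=4))
E
python3 look.py p3
```

```text
pos [ 0.4476 -0.0564  0.0024]
```

View pics/s5.png

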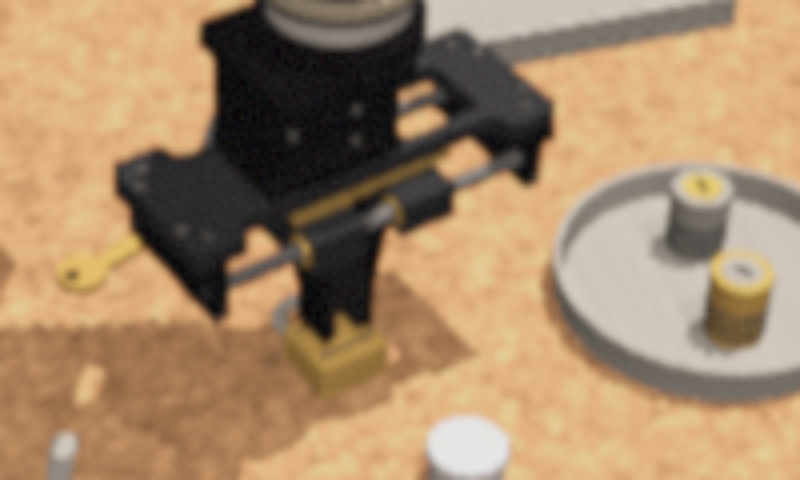

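View pics/s5b.png

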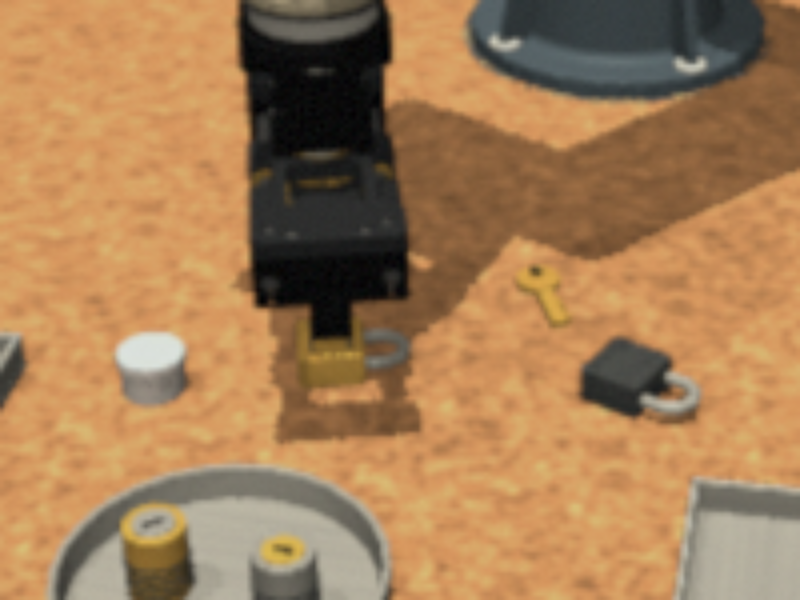

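View pics/w_p3.png

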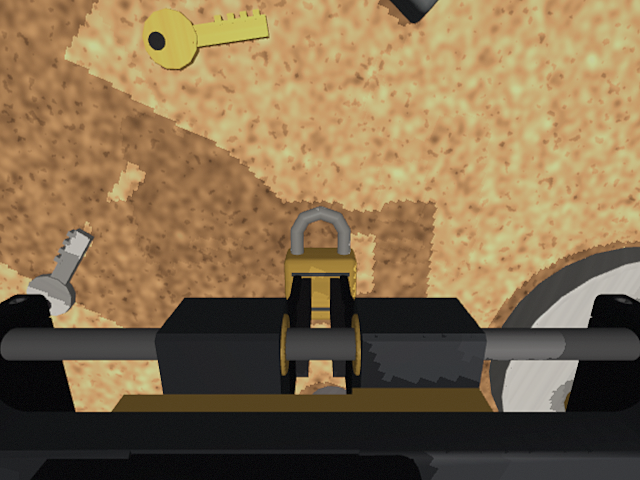

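The fingers closed to 10 mm with no force and visibly sit inside the brass body in both views. So the simulated body isn't being contacted by the fingers, which is an anomaly I'll report. The shackle is a real graspable part (32 mm across its bars), so I'll open up, move 29 mm along it and grip there.

Request:
{"op": "servo_tool", "data": {"increments": [[0.3,[0,0,0],0],[0.3,[0,0,0],0],[0.3,[0,0,0],0],[0.3,[0,0,0],0],[0.3,[0,0,0],0]]}}

```text
time_s: 17.3
position: [0.4477, -0.0564, 0.0025]
tcp_rot: [[-0.375, 0.927, 0.0], [0.927, 0.375, -0.0], [-0.0, 0.0, -1.0]]
force: [0.4, -0.3, 0.2]
opening: 0.589
```

Request:
{"op": "servo_tool", "data": {"increments": [[0.3,[0,0,0],0],[0.3,[14.5,0,0],0],[0.3,[14.5,0,0],0],[0.3,[0,0,0],0]]}}

```text
time_s: 17.8
position: [0.4351, -0.0278, 0.0024]
tcp_rot: [[-0.377, 0.926, -0.002], [0.926, 0.377, 0.001], [0.002, -0.002, -1.0]]
force: [0.2, -0.0, 0.1]
opening: 0.701
```

Request:
{"op": "servo_tool", "data": {"increments": [[0.9,[0,0,0],0],[0.9,[0,0,0],0],[0.9,[0,0,0],0],[0.9,[0,0,0],0],[0.9,[0,0,0],0]]}}

```text
time_s: 18.42
position: [0.4368, -0.0296, 0.0025]
tcp_rot: [[-0.374, 0.927, 0.0], [0.927, 0.374, -0.0], [-0.0, 0.0, -1.0]]
force: [-0.9, 0.1, 0.3]
opening: 0.221
```

Request:
{"op": "servo_tool", "data": {"increments": [[0.9,[0,0,0],0],[0.9,[0,0,0],0]]}}

```text
time_s: 18.68
position: [0.4368, -0.0295, 0.0025]
tcp_rot: [[-0.375, 0.927, 0.0], [0.927, 0.375, -0.0], [-0.0, 0.0, -1.0]]
force: [0.5, 0.4, 0.0]
opening: 0.109
```

The shackle gives no contact either. Checking whether the lock reacted at all.

```bash
python3 look.py p4 .446 -.058 .06 .0195 .026; python3 - <<'E'
from h import *
p,d=bot.capture("side"); a=cv2.resize(p[200:320,250:450],None,fx=4,fy=4)
cv2.imwrite("pics/s6.png",a)
E
```

```text
468 mean [ 0.4449 -0.0503  0.0223] rect [448.  -56.1] [13.  35.6] 19.3 circ [447.5 -56.3] 18.4
pos [ 0.4368 -0.0295  0.0025]
```

View pics/w_p4.png

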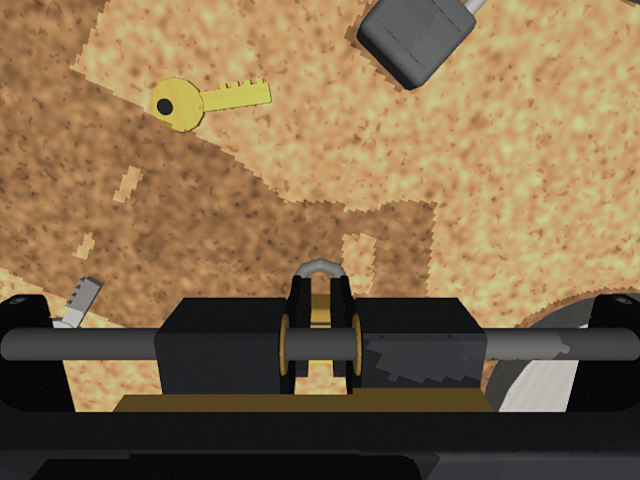

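View pics/s6.png

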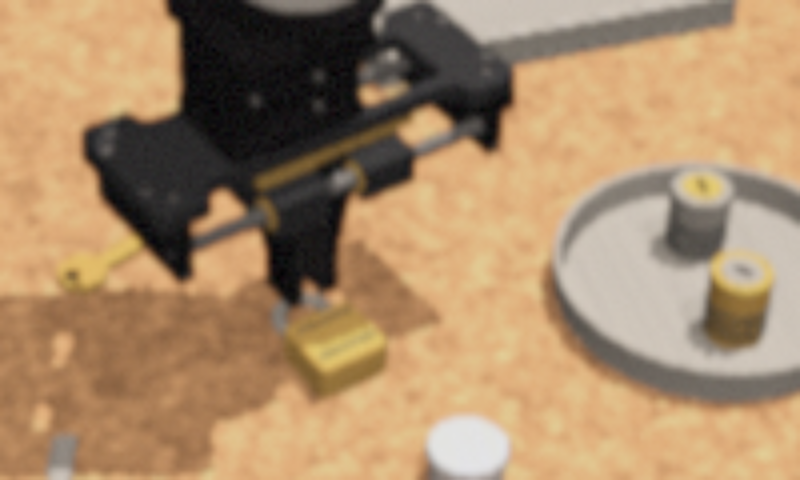

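The fingers pass through padlock_a without any contact and it hasn't moved. I'll come back to it after the rest. Next is padlock_b.

Request:
{"op": "servo_tool", "data": {"increments": [[0.2,[0,0,-40],0],[0.2,[0,0,-35],0],[0.2,[0,0,0],0]]}}

```text
time_s: 19.15
position: [0.4385, -0.0299, 0.0794]
tcp_rot: [[-0.375, 0.927, 0.005], [0.927, 0.375, -0.002], [-0.004, 0.004, -1.0]]
force: [-0.4, 0.4, -0.3]
opening: 0.361
```

```bash
python3 plan.py 429.5 100 78 70.5 5
```

```text
t 19.15 pos [438.5 -29.9  79.4] yaw 112.0 F [-0.4  0.4 -0.3] open 0.361 J [-19.  28. 115.   0.  37. -41.] J6 goal 33.0
n 5 turn/row 8.3
[np.float64(24.8), np.float64(8.1), np.float64(0.3)] 8.3
[np.float64(25.7), np.float64(4.4), np.float64(0.3)] 8.3
[np.float64(26.0), np.float64(0.7), np.float64(0.3)] 8.3
[np.float64(25.9), np.float64(-3.1), np.float64(0.3)] 8.3
[np.float64(25.1), np.float64(-6.8), np.float64(0.3)] 8.3
```

Request:
{"op": "servo_tool", "data": {"increments": [[0.2,[24.8,8.1,0.3],8.3],[0.2,[25.7,4.4,0.3],8.3],[0.2,[26,0.7,0.3],8.3],[0.2,[25.9,-3.1,0.3],8.3],[0.2,[25.1,-6.8,0.3],8.3]]}}

```text
time_s: 19.77
position: [0.4269, 0.1013, 0.0749]
tcp_rot: [[0.338, 0.941, -0.002], [0.941, -0.338, 0.0], [-0.001, -0.002, -1.0]]
force: [0.1, 0.7, -0.2]
opening: 0.793
```

Request:
{"op": "servo_tool", "data": {"increments": [[0.2,[0,0,0],0],[0.2,[0,0,0],0]]}}

```text
time_s: 20.02
position: [0.4275, 0.1001, 0.0754]
tcp_rot: [[0.332, 0.943, -0.001], [0.943, -0.332, -0.0], [-0.001, -0.001, -1.0]]
force: [-0.5, -0.6, 0.0]
opening: 0.801
```

```bash
python3 look.py q1 .429 .1 .04 .0195 .026; python3 plan.py 429 100 5 70.5 2
```

```text
2417 mean [0.429  0.1015 0.0223] rect [428.9 100.8] [35.9 37.9] 70.9 circ [428.7 100.5] 24.8
pos [0.4275 0.1001 0.0754]
t 20.07 pos [427.7  99.9  75.5] yaw 70.5 F [ 0.6 -0.5 -0.3] open 0.796 J [ -1.  29. 115.  -0.  37.  18.] J6 goal 33.0
n 2 turn/row 0.02
[np.float64(0.3), np.float64(0.6), np.float64(35.3)] 0.0
[np.float64(0.3), np.float64(0.6), np.float64(35.3)] 0.0
```

Request:
{"op": "servo_tool", "data": {"increments": [[0.2,[0.5,1,36],0],[0.2,[0.5,0,35.5],0],[0.9,[0,0,0],0],[0.9,[0,0,0],0],[0.9,[0,0,0],0]]}}

```text
time_s: 20.7
position: [0.4301, 0.1008, 0.0056]
tcp_rot: [[0.334, 0.943, 0.003], [0.943, -0.334, -0.0], [0.001, 0.002, -1.0]]
force: [0.6, -0.4, -1.0]
opening: 0.544
```

Request:
{"op": "servo_tool", "data": {"increments": [[0.9,[0,0,0],0],[0.9,[0,0,0],0],[0.9,[0,0,0],0],[0.9,[0,0,0],0]]}}

```text
time_s: 21.2
position: [0.4292, 0.1011, 0.0045]
tcp_rot: [[0.334, 0.943, 0.0], [0.943, -0.334, 0.0], [0.0, 0.0, -1.0]]
force: [-0.6, 0.7, -0.0]
opening: 0.134
```

Same result on padlock_b, so it isn't specific to one lock. The wrist cloud showed the visible fingers ending near tool z ≈ -25 mm, which would put the real fingertips above the 22 mm lock. Measuring where they really end.

Request:
{"op": "servo_tool", "data": {"increments": [[0.9,[0,0,-40],0],[0.9,[0,0,-40],0],[0.9,[0,0,0],0]]}}

```text
time_s: 21.58
position: [0.4311, 0.1012, 0.0866]
tcp_rot: [[0.334, 0.943, 0.006], [0.943, -0.334, -0.0], [0.002, 0.006, -1.0]]
force: [-0.2, 0.3, -0.4]
opening: 0.096
```

```bash
python3 - <<'E'
from h import *
s=bot.read_state(); p,d=bot.capture("wrist")
m=np.zeros(d.shape,bool); m[230:400,270:375]=1
P=cloud("wrist",d,m,{"tcp_rot":np.eye(3),"position":np.zeros(3)})
k=(abs(P[:,1])<.035)&(P[:,0]<.03)&(P[:,2]<.02); P=P[k]
print("wrist: finger tool z max",np.percentile(P[:,2],[90,99,100]).round(4), "x range",P[:,0].min(),P[:,0].max())
T=s["position"];R=s["tcp_rot"]
print(T)
for c in ("scene","side"):
    p,d=bot.capture(c); Q=(cloud(c,d,np.ones(d.shape,bool))-T)@R
    k=(abs(Q[:,1])<.035)&(abs(Q[:,0])<.022)&(Q[:,2]<.05)&(Q[:,2]>-.07)
    print(c,k.sum(),np.histogram(Q[k][:,2],bins=np.arange(-.07,.051,.005)))
    u=proj(c,T); print(u); x,y=map(int,u)
    a=p[y-60:y+60,x-80:x+80].copy(); cv2.circle(a,(80,60),1,(0,0,255),-1); cv2.imwrite(f"pics/tip_{c}.png",cv2.resize(a,None,fx=4,fy=4,interpolation=cv2.INTER_NEAREST))
E
```

```text
wrist: finger tool z max [-0.0419 -0.0278 -0.0249] x range -0.011883354550817002 0.029998441091696346
[0.43111363 0.10116717 0.08662203]
scene 285 (array([30, 28, 24, 33, 32, 34, 35, 30, 36,  3,  0,  0,  0,  0,  0,  0,  0,
        0,  0,  0,  0,  0,  0,  0]), array([-7.00000000e-02, -6.50000000e-02, -6.00000000e-02, -5.50000000e-02,
       -5.00000000e-02, -4.50000000e-02, -4.00000000e-02, -3.50000000e-02,
       -3.00000000e-02, -2.50000000e-02, -2.00000000e-02, -1.50000000e-02,
       -1.00000000e-02, -5.00000000e-03,  5.55111512e-17,  5.00000000e-03,
        1.00000000e-02,  1.50000000e-02,  2.00000000e-02,  2.50000000e-02,
        3.00000000e-02,  3.50000000e-02,  4.00000000e-02,  4.50000000e-02,
        5.00000000e-02]))
[357.40697575 243.66924869]
side 252 (array([38, 29, 27, 28, 24, 23, 23, 29, 24,  7,  0,  0,  0,  0,  0,  0,  0,
        0,  0,  0,  0,  0,  0,  0]), array([-7.00000000e-02, -6.50000000e-02, -6.00000000e-02, -5.50000000e-02,
       -5.00000000e-02, -4.50000000e-02, -4.00000000e-02, -3.50000000e-02,
       -3.00000000e-02, -2.50000000e-02, -2.00000000e-02, -1.50000000e-02,
       -1.00000000e-02, -5.00000000e-03,  5.55111512e-17,  5.00000000e-03,
        1.00000000e-02,  1.50000000e-02,  2.00000000e-02,  2.50000000e-02,
        3.00000000e-02,  3.50000000e-02,  4.00000000e-02,  4.50000000e-02,
        5.00000000e-02]))
[309.80297018 207.84808547]
```

View pics/tip_scene.png

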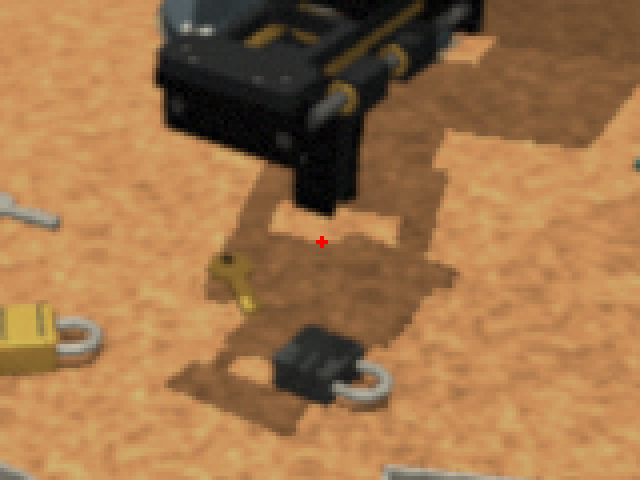

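View pics/tip_side.png

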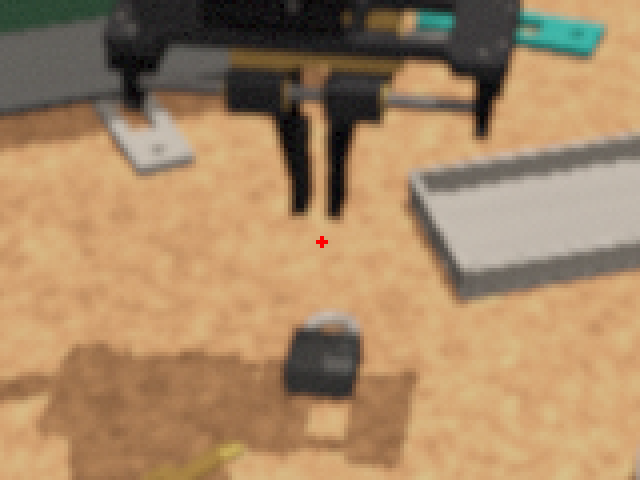

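Confirmed by all three cameras: the real fingertips are about 24 mm short of the reported TCP. I was closing above the locks, so there's no simulator fault. From here on, tip height = TCP z + 24 mm. The cylinders were held by their top 8 mm or so, which worked. Retrying padlock_b with TCP z ≈ -18.

Request:
{"op": "servo_tool", "data": {"increments": [[0.25,[0,0,0],0],[0.25,[0,0,0],0],[0.25,[0,0,0],0],[0.25,[0,0,0],0],[0.25,[0,0,0],0]]}}

```text
time_s: 22.35
position: [0.4291, 0.1011, 0.0844]
tcp_rot: [[0.334, 0.943, -0.0], [0.943, -0.334, 0.0], [-0.0, -0.0, -1.0]]
force: [-1.0, -0.1, -0.0]
opening: 0.584
```

```bash
python3 plan.py 429 100.7 5 70.5 2
```

```text
t 22.35 pos [429.1 101.1  84.4] yaw 70.5 F [-1.  -0.1 -0. ] open 0.584 J [ -1.  28. 114.   0.  38.  18.] J6 goal 33.0
n 2 turn/row -0.0
[np.float64(-0.2), np.float64(-0.0), np.float64(39.7)] -0.0
[np.float64(-0.2), np.float64(-0.0), np.float64(39.7)] -0.0
```

Request:
{"op": "servo_tool", "data": {"increments": [[0.25,[0,0,37],0],[0.25,[0,0,37],0],[0.25,[0,0,12],0],[0.25,[0,0,12],0],[0.25,[0,0,0],0]]}}

```text
time_s: 22.98
position: [0.4292, 0.1011, -0.0137]
tcp_rot: [[0.334, 0.943, -0.0], [0.943, -0.334, 0.0], [-0.0, -0.0, -1.0]]
force: [-1.0, -0.1, 0.6]
opening: 0.745
```

Request:
{"op": "servo_tool", "data": {"increments": [[0.25,[0,0,4],0],[0.9,[0,0,0],0],[0.9,[0,0,0],0],[0.9,[0,0,0],0],[0.9,[0,0,0],0]]}}

```text
time_s: 23.6
position: [0.4293, 0.1011, -0.0173]
tcp_rot: [[0.334, 0.943, 0.0], [0.943, -0.334, -0.0], [0.0, 0.0, -1.0]]
force: [0.2, 0.3, 2.0]
opening: 0.435
```

Request:
{"op": "servo_tool", "data": {"increments": [[0.9,[0,0,0],0],[0.9,[0,0,0],0],[0.9,[0,0,0],0]]}}

```text
time_s: 23.98
position: [0.4293, 0.1011, -0.0174]
tcp_rot: [[0.334, 0.943, 0.0], [0.943, -0.334, 0.0], [0.0, 0.0, -1.0]]
force: [0.4, -0.6, 5.5]
opening: 0.435
```

Gripped at 0.435 (38 mm, the body width). Lifting.

Request:
{"op": "servo_tool", "data": {"increments": [[0.9,[0,0,-10],0],[0.9,[0,0,-40],0],[0.9,[0,0,-35],0],[0.9,[0,0,0],0]]}}

```text
time_s: 24.48
position: [0.4306, 0.1012, 0.0695]
tcp_rot: [[0.334, 0.943, 0.005], [0.943, -0.334, -0.0], [0.002, 0.005, -1.0]]
force: [-0.2, -0.2, -2.7]
opening: 0.432
```

```bash
python3 plan.py 619 -259 60 97.4 9
```

```text
t 24.48 pos [430.6 101.2  69.5] yaw 70.5 F [-0.2 -0.2 -2.7] open 0.432 J [ -1.  30. 115.   0.  35.  18.] J6 goal -30.0
n 9 turn/row -2.99
[np.float64(-30.7), np.float64(33.1), np.float64(1.1)] -3.0
[np.float64(-32.4), np.float64(31.4), np.float64(1.1)] -3.0
[np.float64(-34.0), np.float64(29.7), np.float64(1.1)] -3.0
[np.float64(-35.5), np.float64(27.9), np.float64(1.1)] -3.0
[np.float64(-36.9), np.float64(26.0), np.float64(1.1)] -3.0
[np.float64(-38.2), np.float64(24.0), np.float64(1.1)] -3.0
[np.float64(-39.4), np.float64(22.0), np.float64(1.1)] -3.0
[np.float64(-40.5), np.float64(19.9), np.float64(1.1)] -3.0
[np.float64(-41.5), np.float64(17.8), np.float64(1.1)] -3.0
```

Request:
{"op": "servo_tool", "data": {"increments": [[0.9,[-30.7,33.1,1.1],-3],[0.9,[-32.4,31.4,1.1],-3],[0.9,[-34,29.7,1.1],-3],[0.9,[-35.5,27.9,1.1],-3],[0.9,[-36.9,26,1.1],-3]]}}

```text
time_s: 25.1
position: [0.5331, -0.0998, 0.0603]
tcp_rot: [[0.077, 0.997, -0.003], [0.997, -0.077, 0.001], [0.001, -0.003, -1.0]]
force: [0.1, -0.0, -2.5]
opening: 0.434
```

Request:
{"op": "servo_tool", "data": {"increments": [[0.9,[-38.2,24,1.1],-3],[0.9,[-39.4,22,1.1],-3],[0.9,[-40.5,19.9,1.1],-3],[0.9,[-41.5,17.8,1.1],-3],[0.9,[0,0,0],0]]}}

```text
time_s: 25.72
position: [0.6186, -0.2623, 0.0556]
tcp_rot: [[-0.127, 0.992, 0.001], [0.992, 0.127, -0.001], [-0.001, 0.001, -1.0]]
force: [-1.0, 0.5, -1.6]
opening: 0.43
```

```bash
python3 plan.py 619 -259 -5 97.4 2; python3 - <<'E'
from h import *
p,d=bot.capture("scene"); cv2.imwrite("pics/s7.png",p[150:400,60:500])
E
```

```text
t 25.73 pos [ 618.6 -262.3   55.6] yaw 97.3 F [-1.   0.5 -1.6] open 0.43 J [-32.  43.  81.  -0.  56. -40.] J6 goal -30.0
n 2 turn/row -0.04
[np.float64(1.6), np.float64(0.4), np.float64(30.3)] -0.0
[np.float64(1.6), np.float64(0.4), np.float64(30.3)] -0.0
```

View pics/s7.png

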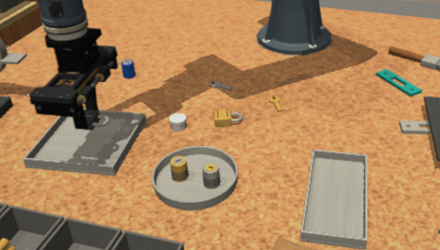

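The lock is over the tray at crop (88,125). Lowering; contact should come at about z = -13.

Request:
{"op": "servo_tool", "data": {"increments": [[0.9,[1.5,0,32],0],[0.9,[1,0,30],0],[0.9,[0,0,1.5],0],[0.9,[0,0,1.5],0],[0.9,[0,0,0],0]]}}

```text
time_s: 26.4
position: [0.6182, -0.2564, -0.0062]
tcp_rot: [[-0.131, 0.991, 0.002], [0.991, 0.131, -0.001], [-0.001, 0.002, -1.0]]
force: [1.4, 0.1, -1.2]
opening: 0.433
```

Request:
{"op": "servo_tool", "data": {"increments": [[0.9,[0,0,2],0],[0.9,[0,0,2],0],[0.9,[0,0,1.5],0],[0.9,[0,0,1],0],[0.9,[0,0,0],0]]}}

```text
time_s: 27.02
position: [0.6173, -0.2563, -0.0133]
tcp_rot: [[-0.131, 0.991, -0.0], [0.991, 0.131, -0.0], [-0.0, -0.0, -1.0]]
force: [-1.7, 0.5, 3.8]
opening: 0.434
```

Request:
{"op": "servo_tool", "data": {"increments": [[0.42,[0,0,0],0],[0.42,[0,0,0],0],[0.42,[0,0,-15],0],[0.42,[0,0,-45],0],[0.42,[0,0,-35],0]]}}

```text
time_s: 27.65
position: [0.6181, -0.2566, 0.0834]
tcp_rot: [[-0.131, 0.991, 0.002], [0.991, 0.131, -0.001], [-0.001, 0.002, -1.0]]
force: [0.5, -0.3, -0.2]
opening: 0.58
```

```bash
python3 look.py t1 .617 -.257 .05 .022 .03; python3 plan.py 448 -57 70 112 6
```

```text
2380 mean [ 0.6168 -0.2554  0.0264] rect [ 617.  -256.4] [38.  35.8] 7.6 circ [ 617.2 -256.3] 24.5
pos [ 0.6181 -0.2566  0.0834]
t 27.7 pos [ 621.  -258.3   88.7] yaw 97.5 F [ 0.3 -1.8  2.9] open 0.579 J [-32.  41.  80.   0.  58. -40.] J6 goal -29.0
n 6 turn/row -2.41
[np.float64(37.0), np.float64(-24.2), np.float64(3.1)] -2.4
[np.float64(38.0), np.float64(-22.6), np.float64(3.1)] -2.4
[np.float64(38.9), np.float64(-21.0), np.float64(3.1)] -2.4
[np.float64(39.8), np.float64(-19.3), np.float64(3.1)] -2.4
[np.float64(40.6), np.float64(-17.6), np.float64(3.1)] -2.4
[np.float64(41.3), np.float64(-15.9), np.float64(3.1)] -2.4
```

View pics/w_t1.png

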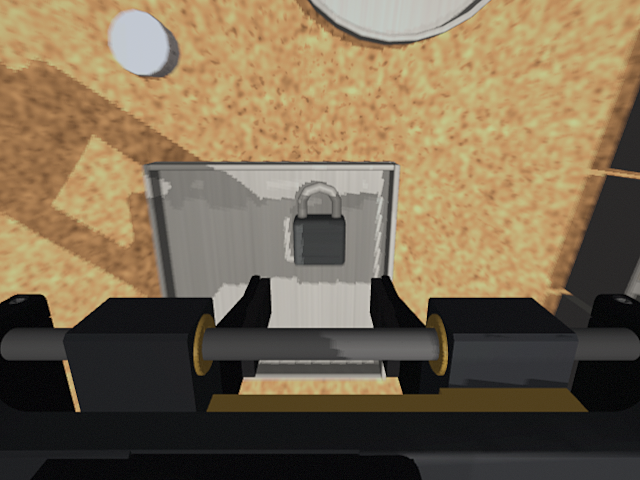

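Padlock_b lies flat in the tray at (320,235), its top at 26 mm. Now padlock_a, at the right depth this time.

Request:
{"op": "servo_tool", "data": {"increments": [[0.25,[37,-24.2,3.1],-2.4],[0.25,[38,-22.6,3.1],-2.4],[0.25,[38.9,-21,3.1],-2.4],[0.25,[39.8,-19.3,3.1],-2.4],[0.25,[40.6,-17.6,3.1],-2.4]]}}

```text
time_s: 28.32
position: [0.4732, -0.0877, 0.0664]
tcp_rot: [[-0.335, 0.942, 0.002], [0.942, 0.335, -0.001], [-0.001, 0.002, -1.0]]
force: [0.9, 0.4, -0.5]
opening: 0.746
```

Request:
{"op": "servo_tool", "data": {"increments": [[0.25,[41.3,-15.9,3.1],-2.4],[0.25,[0,0,0],0],[0.25,[0,0,0],0]]}}

```text
time_s: 28.7
position: [0.4465, -0.0555, 0.0632]
tcp_rot: [[-0.373, 0.928, 0.003], [0.928, 0.373, -0.001], [-0.003, 0.003, -1.0]]
force: [-0.2, 0.4, 1.0]
opening: 0.75
```

```bash
python3 look.py p5 .4475 -.0565 .04 .0195 .026; python3 plan.py 447.5 -56.5 -17 112 3
```

```text
2584 mean [ 0.4471 -0.056   0.0224] rect [447.3 -56.7] [37.6 35.5] 22.6 circ [447.5 -56.6] 24.4
pos [ 0.4465 -0.0555  0.0632]
t 28.75 pos [446.8 -55.9  63.1] yaw 111.9 F [ 0.6 -0.1  0.1] open 0.75 J [-21.  31. 114.  -0.  35. -43.] J6 goal -29.0
n 3 turn/row -0.04
[np.float64(-0.3), np.float64(0.1), np.float64(26.7)] -0.0
[np.float64(-0.3), np.float64(0.1), np.float64(26.7)] -0.0
[np.float64(-0.3), np.float64(0.1), np.float64(26.7)] -0.0
```

Request:
{"op": "servo_tool", "data": {"increments": [[0.25,[-0.5,0,35],0],[0.25,[-0.5,0,35],0],[0.25,[0,0,9],0],[0.25,[0,0,0],0],[0.9,[0,0,0],0]]}}

```text
time_s: 29.38
position: [0.446, -0.0562, -0.0157]
tcp_rot: [[-0.373, 0.928, 0.002], [0.928, 0.373, -0.001], [-0.001, 0.001, -1.0]]
force: [-0.9, 0.7, 0.9]
opening: 0.702
```

Request:
{"op": "servo_tool", "data": {"increments": [[0.9,[0,0,0],0],[0.9,[0,0,0],0],[0.9,[0,0,0],0],[0.9,[0,0,0],0],[0.9,[0,0,0],0]]}}

```text
time_s: 30.0
position: [0.4459, -0.0559, -0.016]
tcp_rot: [[-0.373, 0.928, 0.002], [0.928, 0.373, -0.001], [-0.001, 0.002, -1.0]]
force: [1.7, 0.2, 6.5]
opening: 0.435
```

Gripped at 38 mm. Lifting.

Request:
{"op": "servo_tool", "data": {"increments": [[0.9,[0,0,-10],0],[0.9,[0,0,-40],0],[0.9,[0,0,-35],0],[0.9,[0,0,0],0]]}}

```text
time_s: 30.5
position: [0.4463, -0.0561, 0.0706]
tcp_rot: [[-0.373, 0.928, 0.005], [0.928, 0.373, -0.002], [-0.003, 0.003, -1.0]]
force: [0.4, 0.1, -2.4]
opening: 0.433
```

```bash
python3 plan.py 560 -343 55 97.4 7
```

```text
t 30.5 pos [446.3 -56.1  70.6] yaw 111.9 F [ 0.4  0.1 -2.4] open 0.433 J [-21.  30. 114.  -0.  36. -43.] J6 goal -39.0
n 7 turn/row 2.07
[np.float64(-44.1), np.float64(-0.2), np.float64(2.2)] 2.1
[np.float64(-44.1), np.float64(1.4), np.float64(2.2)] 2.1
[np.float64(-44.0), np.float64(3.0), np.float64(2.2)] 2.1
[np.float64(-43.8), np.float64(4.6), np.float64(2.2)] 2.1
[np.float64(-43.7), np.float64(6.1), np.float64(2.2)] 2.1
[np.float64(-43.4), np.float64(7.7), np.float64(2.2)] 2.1
[np.float64(-43.1), np.float64(9.3), np.float64(2.2)] 2.1
```

Request:
{"op": "servo_tool", "data": {"increments": [[0.9,[-44.1,-0.2,2.2],2.1],[0.9,[-44.1,1.4,2.2],2.1],[0.9,[-44,3,2.2],2.1],[0.9,[-43.8,4.6,2.2],2.1],[0.9,[-43.7,6.1,2.2],2.1]]}}

```text
time_s: 31.12
position: [0.5252, -0.2613, 0.0556]
tcp_rot: [[-0.196, 0.981, -0.003], [0.981, 0.196, 0.002], [0.003, -0.002, -1.0]]
force: [0.5, 0.6, -1.3]
opening: 0.435
```

Request:
{"op": "servo_tool", "data": {"increments": [[0.9,[-43.4,7.7,2.2],2.1],[0.9,[-43.1,9.3,2.2],2.1],[0.9,[0,0,0],0],[0.9,[0,0,0],0]]}}

```text
time_s: 31.62
position: [0.5566, -0.3412, 0.0511]
tcp_rot: [[-0.125, 0.992, -0.004], [0.992, 0.125, 0.004], [0.004, -0.003, -1.0]]
force: [0.2, 1.1, -1.1]
opening: 0.434
```

```bash
python3 plan.py 560 -343 -8 97.4 2
```

```text
t 31.62 pos [ 556.6 -341.2   51.1] yaw 97.2 F [ 0.2  1.1 -1.1] open 0.434 J [-41.  43.  84.   0.  54. -48.] J6 goal -39.0
n 2 turn/row -0.11
[np.float64(-1.1), np.float64(1.6), np.float64(29.5)] -0.1
[np.float64(-1.1), np.float64(1.6), np.float64(29.5)] -0.1
```

Request:
{"op": "servo_tool", "data": {"increments": [[0.9,[-1,1.5,30],0],[0.9,[-0.5,1,28],0],[0.9,[0,0,1.5],0],[0.9,[0,0,1.5],0],[0.9,[0,0,0],0]]}}

```text
time_s: 32.25
position: [0.5616, -0.3441, -0.0068]
tcp_rot: [[-0.126, 0.992, 0.001], [0.992, 0.126, -0.001], [-0.001, 0.001, -1.0]]
force: [-0.1, 0.6, -1.7]
opening: 0.429
```

Request:
{"op": "servo_tool", "data": {"increments": [[0.9,[0,0,1.5],0],[0.9,[0,0,1.5],0],[0.9,[0,0,0],0]]}}

```text
time_s: 32.62
position: [0.561, -0.344, -0.0109]
tcp_rot: [[-0.125, 0.992, -0.0], [0.992, 0.125, 0.0], [0.0, -0.0, -1.0]]
force: [1.2, -0.4, -1.3]
opening: 0.431
```

Request:
{"op": "servo_tool", "data": {"increments": [[0.9,[0,0,1],0],[0.9,[0,0,1],0],[0.9,[0,0,0],0]]}}

```text
time_s: 33.0
position: [0.5611, -0.3441, -0.0119]
tcp_rot: [[-0.125, 0.992, 0.0], [0.992, 0.125, -0.0], [-0.0, 0.0, -1.0]]
force: [-2.1, 1.1, 4.5]
opening: 0.429
```

Contact. Release, rise, and look.

Request:
{"op": "servo_tool", "data": {"increments": [[0.42,[0,0,0],0],[0.42,[0,0,0],0],[0.42,[0,0,-15],0],[0.42,[0,0,-45],0],[0.42,[0,0,-45],0]]}}

```text
time_s: 33.62
position: [0.5611, -0.344, 0.0936]
tcp_rot: [[-0.125, 0.992, -0.0], [0.992, 0.125, 0.0], [0.0, -0.0, -1.0]]
force: [0.2, -0.7, 0.7]
opening: 0.579
```

```bash
python3 look.py t2 .561 -.344 .05 .022 .03; python3 - <<'E'
from h import *
for c in ("scene","side"):
    p,d=bot.capture(c); P=cloud(c,d,np.ones(d.shape,bool))
    # machine lip front edge & plate
    u=proj(c,[.37,.37,.01]).astype(int); cv2.imwrite(f"pics/m_{c}.png",cv2.resize(p[max(0,u[1]-60):u[1]+60,max(0,u[0]-80):u[0]+80],None,fx=4,fy=4))
    k=(abs(P[:,2]-.030)<.003)&(P[:,1]>.33)&(P[:,1]<.5)&(P[:,0]>.25)&(P[:,0]<.56)
    L=P[k]; e=[]
    for x in np.arange(.3,.5,.01):
        q=L[abs(L[:,0]-x)<.005]
        if len(q)>4: e.append((x,np.percentile(q[:,1],3)))
    e=np.array(e); f=np.polyfit(e[:,0],e[:,1],1); print(c,"lip edge y=",f.round(4),"at x=.36:",np.polyval(f,.36).round(4),"slope deg",np.degrees(np.arctan(f[0])).round(1), "res",np.std(e[:,1]-np.polyval(f,e[:,0])).round(4))
    k=(P[:,2]>.0055)&(P[:,2]<.011)&(P[:,1]>.29)&(P[:,1]<.37)&(P[:,0]>.32)&(P[:,0]<.41); q=P[k]; r=cv2.minAreaRect((q[:,:2]*1000).astype(np.float32)); print("plate",len(q),np.round(r[0],1),np.round(r[1],1),round(r[2],1),cv2.boxPoints(r).round(0).tolist())
E
```

```text
2461 mean [ 0.5613 -0.3491  0.026 ] rect [ 562.  -357.2] [60.8 58.4] 7.2 circ [ 563.2 -361.6] 37.2
pos [ 0.5611 -0.344   0.0936]
scene lip edge y= [0.1254 0.3227] at x=.36: 0.3678 slope deg 7.1 res 0.0006
plate 263 [365.8 342.1] [43.  60.9] 13.9 [[338.0, 367.0], [352.0, 307.0], [394.0, 318.0], [379.0, 377.0]]
side lip edge y= [0.1272 0.321 ] at x=.36: 0.3667 slope deg 7.2 res 0.0015
plate 173 [364.4 340.9] [36.7 64.3] 14.5 [[339.0, 367.0], [355.0, 305.0], [390.0, 314.0], [374.0, 377.0]]
```

View pics/w_t2.png

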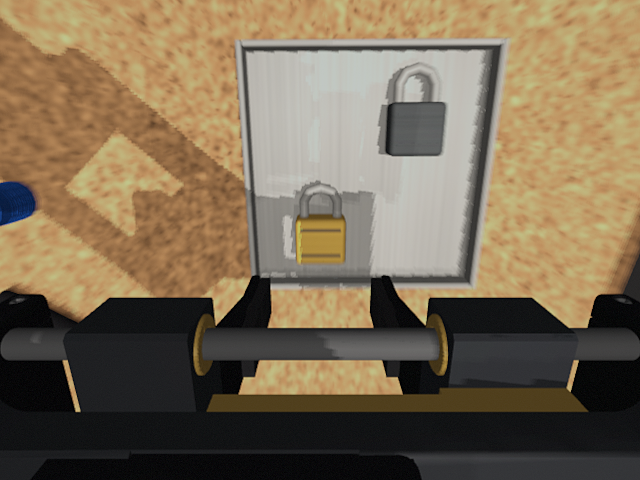

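View pics/m_scene.png

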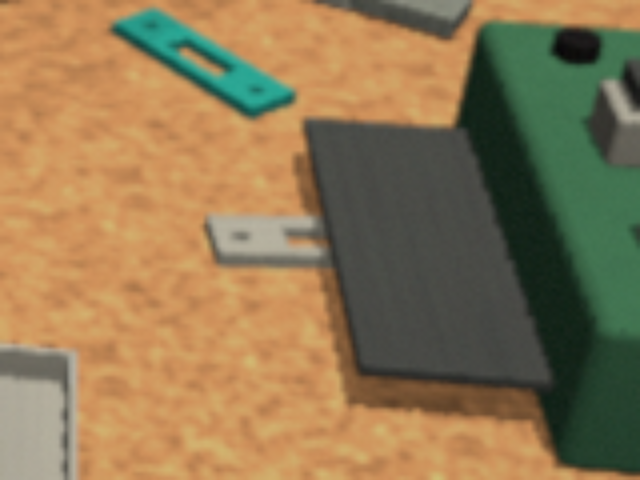

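Both padlocks are flat and apart: brass at (320,240), dark at (415,130). The lip's front edge is at y ≈ 0.368 with a 7.1° slope, and the plate's free end is at about (372,311) with yaw about 103.5°. Going there.

```bash
python3 plan.py 369 320 100 103 15
```

```text
t 33.77 pos [ 563.3 -345.8   96.3] yaw 97.2 F [ 0.2 -0.1 -0. ] open 0.58 J [-41.  39.  82.   0.  58. -48.] J6 goal 28.0
n 15 turn/row -0.39
[np.float64(45.7), np.float64(-7.3), np.float64(-0.2)] -0.4
[np.float64(45.7), np.float64(-7.0), np.float64(-0.2)] -0.4
[np.float64(45.8), np.float64(-6.7), np.float64(-0.2)] -0.4
[np.float64(45.8), np.float64(-6.4), np.float64(-0.2)] -0.4
[np.float64(45.8), np.float64(-6.0), np.float64(-0.2)] -0.4
[np.float64(45.9), np.float64(-5.7), np.float64(-0.2)] -0.4
[np.float64(45.9), np.float64(-5.4), np.float64(-0.2)] -0.4
[np.float64(46.0), np.float64(-5.1), np.float64(-0.2)] -0.4
[np.float64(46.0), np.float64(-4.8), np.float64(-0.2)] -0.4
[np.float64(46.0), np.float64(-4.5), np.float64(-0.2)] -0.4
[np.float64(46.0), np.float64(-4.2), np.float64(-0.2)] -0.4
[np.float64(46.1), np.float64(-3.9), np.float64(-0.2)] -0.4
[np.float64(46.1), np.float64(-3.6), np.float64(-0.2)] -0.4
[np.float64(46.1), np.float64(-3.3), np.float64(-0.2)] -0.4
[np.float64(46.1), np.float64(-2.9), np.float64(-0.2)] -0.4
```

Request:
{"op": "servo_tool", "data": {"increments": [[0.3,[45.7,-7.3,0],-0.4],[0.3,[45.7,-7,0],-0.4],[0.3,[45.8,-6.7,0],-0.4],[0.3,[45.8,-6.4,0],-0.4],[0.3,[45.8,-6,0],-0.4]]}}

```text
time_s: 34.4
position: [0.4949, -0.1204, 0.0915]
tcp_rot: [[-0.16, 0.987, -0.001], [0.987, 0.16, 0.001], [0.001, -0.001, -1.0]]
force: [0.8, -0.4, 1.2]
opening: 0.699
```

Request:
{"op": "servo_tool", "data": {"increments": [[0.3,[45.9,-5.7,0],-0.4],[0.3,[45.9,-5.4,0],-0.4],[0.3,[46,-5.1,0],-0.4],[0.3,[46,-4.8,0],-0.4],[0.3,[46,-4.5,0],-0.4]]}}

```text
time_s: 35.02
position: [0.43, 0.1011, 0.0916]
tcp_rot: [[-0.194, 0.981, -0.001], [0.981, 0.194, 0.0], [0.0, -0.001, -1.0]]
force: [0.1, -0.1, -0.2]
opening: 0.701
```

Request:
{"op": "servo_tool", "data": {"increments": [[0.3,[46,-4.2,0],-0.4],[0.3,[46,-3.9,0],-0.4],[0.3,[46,-3.6,0],-0.4],[0.3,[46,-3.3,0],-0.4],[0.3,[20,0,0],0]]}}

```text
time_s: 35.65
position: [0.3726, 0.2981, 0.0915]
tcp_rot: [[-0.224, 0.975, -0.001], [0.975, 0.224, -0.0], [-0.0, -0.002, -1.0]]
force: [-0.4, -0.5, 0.1]
opening: 0.7
```

Request:
{"op": "servo_tool", "data": {"increments": [[0.3,[0,0,0],0],[0.3,[0,0,0],0]]}}

```text
time_s: 35.9
position: [0.374, 0.2956, 0.0917]
tcp_rot: [[-0.221, 0.975, -0.001], [0.975, 0.221, -0.001], [-0.001, -0.001, -1.0]]
force: [0.4, -0.3, -0.3]
opening: 0.698
```

```bash
python3 look.py m1 .368 .335 .045 .0055 .0115; python3 plan.py 368.5 325 -10 103 4
```

```text
2788 mean [0.3654 0.3379 0.0085] rect [365.  340.4] [36.  55.1] 13.2 circ [364.5 340.7] 32.3
pos [0.374  0.2956 0.0917]
t 35.95 pos [374.2 295.4  91.8] yaw 102.7 F [-0.8  1.   0.1] open 0.7 J [ 25.  29. 109.  -0.  42.  12.] J6 goal 28.0
n 4 turn/row -0.06
[np.float64(7.5), np.float64(0.2), np.float64(25.4)] -0.1
[np.float64(7.5), np.float64(0.3), np.float64(25.4)] -0.1
[np.float64(7.5), np.float64(0.3), np.float64(25.4)] -0.1
[np.float64(7.5), np.float64(0.3), np.float64(25.4)] -0.1
```

View pics/w_m1.png

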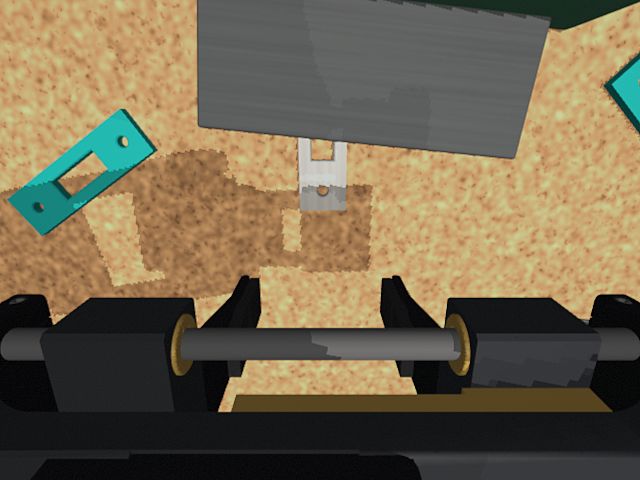

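The wrist view shows the plate's free end at (323,210) and the lip edge at about row 140. The plate's yaw is 103.2° and its end is at (371,314). I'll grip 14 mm in from the end.

Request:
{"op": "servo_tool", "data": {"increments": [[0.35,[10,0.5,28],-0.5],[0.35,[10,0,28],0],[0.35,[10,0,28],0],[0.35,[3,0,18],0],[0.35,[0,0,0],0]]}}

```text
time_s: 36.58
position: [0.3668, 0.3272, -0.0111]
tcp_rot: [[-0.229, 0.974, -0.003], [0.974, 0.229, -0.002], [-0.001, -0.003, -1.0]]
force: [0.6, -0.3, 0.6]
opening: 0.649
```

```bash
python3 plan.py 368 328 -21 103.2 1; python3 - <<'E'
from h import *
s=bot.read_state()
p,d=bot.capture("side"); u=proj("side",s["position"]).astype(int); cv2.imwrite("pics/g_side.png",cv2.resize(p[u[1]-60:u[1]+40,u[0]-70:u[0]+70],None,fx=5,fy=5))
E
```

```text
t 36.58 pos [366.8 327.2 -11.1] yaw 103.2 F [ 0.6 -0.3  0.6] open 0.649 J [ 29.  41. 109.  -0.  30.  15.] J6 goal 29.0
n 1 turn/row 0.02
[np.float64(0.5), np.float64(1.3), np.float64(9.9)] 0.0
```

View pics/g_side.png

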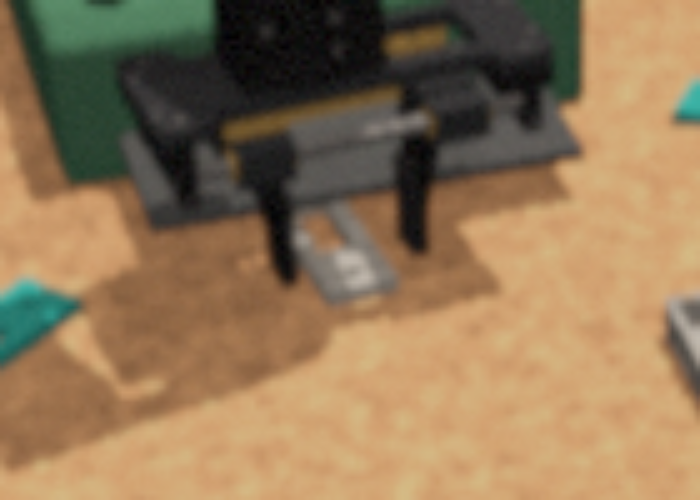

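The fingers straddle the plate with its end between them, clear of the lip. Final descent in small steps.

Request:
{"op": "servo_tool", "data": {"increments": [[0.35,[0,1,5],0],[0.35,[0,0,3],0],[0.35,[0,0,1.5],0],[0.35,[0,0,0],0]]}}

```text
time_s: 37.12
position: [0.3683, 0.3289, -0.0193]
tcp_rot: [[-0.23, 0.973, 0.0], [0.973, 0.23, 0.0], [0.0, 0.0, -1.0]]
force: [0.9, 0.6, -0.5]
opening: 0.648
```

Request:
{"op": "servo_tool", "data": {"increments": [[0.35,[0,0,1.5],0],[0.35,[0,0,0],0],[0.9,[0,0,0],0],[0.9,[0,0,0],0],[0.9,[0,0,0],0]]}}

```text
time_s: 37.75
position: [0.3683, 0.3288, -0.0209]
tcp_rot: [[-0.23, 0.973, -0.0], [0.973, 0.23, -0.0], [-0.0, -0.0, -1.0]]
force: [-0.0, -0.2, 0.5]
opening: 0.406
```

Request:
{"op": "servo_tool", "data": {"increments": [[0.9,[0,0,0],0],[0.9,[0,0,0],0],[0.9,[0,0,0],0]]}}

```text
time_s: 38.12
position: [0.3683, 0.3289, -0.0209]
tcp_rot: [[-0.23, 0.973, -0.0], [0.973, 0.23, -0.0], [-0.0, -0.0, -1.0]]
force: [-0.3, 0.1, 1.1]
opening: 0.402
```

Gripped at 35 mm. Sliding 84 mm straight out along the plate, staying on the bench.

Request:
{"op": "servo_tool", "data": {"increments": [[0.9,[-10,0,0],0],[0.9,[-20,0,0],0],[0.9,[-20,0,0],0],[0.9,[-20,0,0],0],[0.9,[-14,0,0],0]]}}

```text
time_s: 38.75
position: [0.3879, 0.2461, -0.0209]
tcp_rot: [[-0.229, 0.973, -0.0], [0.973, 0.229, 0.0], [0.0, -0.0, -1.0]]
force: [-0.7, 1.1, -0.7]
opening: 0.404
```

Request:
{"op": "servo_tool", "data": {"increments": [[0.9,[0,0,0],0],[0.9,[0,0,0],0],[0.9,[0,0,0],0]]}}

```text
time_s: 39.12
position: [0.3876, 0.2474, -0.0209]
tcp_rot: [[-0.231, 0.973, 0.0], [0.973, 0.231, -0.0], [-0.0, 0.0, -1.0]]
force: [1.1, -2.3, 0.6]
opening: 0.404
```

```bash
python3 - <<'E'
from h import *
for c in ("scene","side"):
    p,d=bot.capture(c); P=cloud(c,d,np.ones(d.shape,bool))
    u=proj(c,[.37,.3,.01]).astype(int); cv2.imwrite(f"pics/n_{c}.png",cv2.resize(p[u[1]-60:u[1]+60,u[0]-80:u[0]+80],None,fx=4,fy=4))
E
python3 look.py m2 .375 .3 .085 .0055 .0115
```

```text
16768 mean [0.3752 0.2979 0.0085] rect [376.9 290.9] [ 52.5 120.3] 13.3 circ [376.9 290.8] 62.7
pos [ 0.3876  0.2475 -0.0209]
```

View pics/n_scene.png

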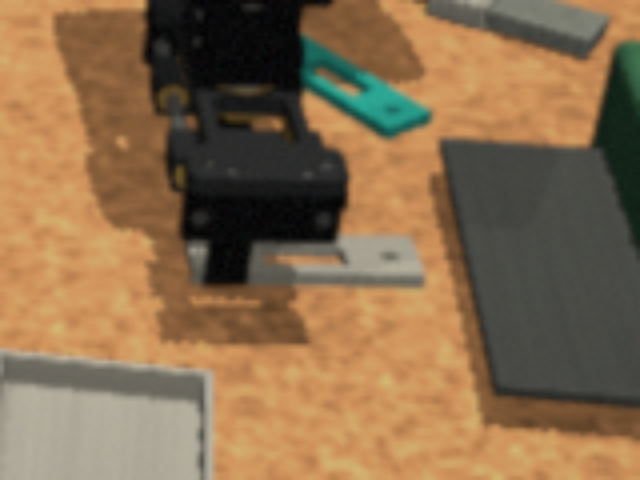

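View pics/w_m2.png

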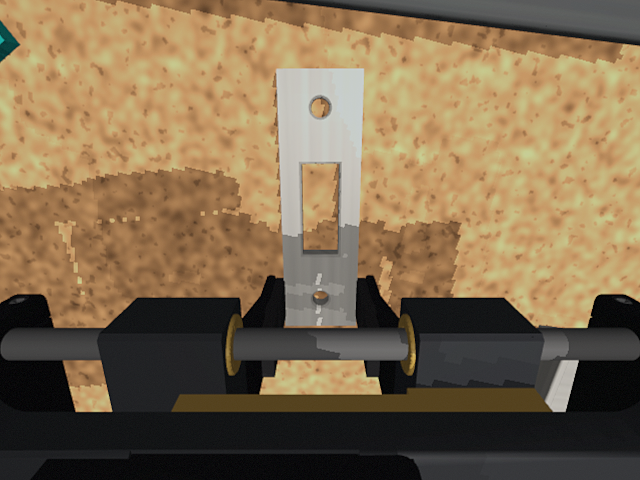

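The plate is fully out: its centre (377,291) is about 78 mm in front of the lip edge and it's lying flat. Regripping at its centre, 45 mm along, for a level lift.

Request:
{"op": "servo_tool", "data": {"increments": [[0.35,[0,0,0],0],[0.35,[0,0,0],0],[0.35,[0,0,0],0],[0.35,[0,0,-1],0],[0.35,[15,0,0],0]]}}

```text
time_s: 39.9
position: [0.3843, 0.2617, -0.0199]
tcp_rot: [[-0.228, 0.974, -0.0], [0.974, 0.228, -0.0], [0.0, -0.0, -1.0]]
force: [1.3, 0.2, -0.5]
opening: 0.65
```

Request:
{"op": "servo_tool", "data": {"increments": [[0.35,[15,0,0],0],[0.35,[15,0,0],0],[0.35,[0,0,1],0],[0.9,[0,0,0],0],[0.9,[0,0,0],0]]}}

```text
time_s: 40.52
position: [0.3772, 0.2906, -0.021]
tcp_rot: [[-0.23, 0.973, -0.0], [0.973, 0.23, -0.0], [-0.0, -0.0, -1.0]]
force: [-0.2, 0.2, -0.3]
opening: 0.503
```

Request:
{"op": "servo_tool", "data": {"increments": [[0.9,[0,0,0],0],[0.9,[0,0,0],0],[0.9,[0,0,0],0],[0.9,[0,0,0],0],[0.9,[0,0,0],0]]}}

```text
time_s: 41.15
position: [0.3773, 0.2908, -0.021]
tcp_rot: [[-0.23, 0.973, -0.0], [0.973, 0.23, -0.0], [-0.0, -0.0, -1.0]]
force: [-0.1, -1.5, -0.2]
opening: 0.402
```

Gripped at 35 mm at the centre. Lifting, then turning to the tray's axis.

Request:
{"op": "servo_tool", "data": {"increments": [[0.9,[0,0,-10],0],[0.9,[0,0,-40],0],[0.9,[0,0,-30],0],[0.9,[0,0,0],0]]}}

```text
time_s: 41.65
position: [0.3787, 0.2919, 0.0612]
tcp_rot: [[-0.23, 0.973, 0.005], [0.973, 0.23, 0.002], [0.001, 0.005, -1.0]]
force: [0.1, 0.2, -3.0]
opening: 0.408
```

```bash
python3 plan.py 618 213.5 60 185.7 10
```

```text
t 41.65 pos [378.7 291.9  61.2] yaw 103.3 F [ 0.1  0.2 -3. ] open 0.408 J [ 24.  32. 110.   0.  37.  11.] J6 goal -77.0
n 10 turn/row -8.24
[np.float64(-13.1), np.float64(21.5), np.float64(0.1)] -8.2
[np.float64(-16.1), np.float64(19.4), np.float64(0.1)] -8.2
[np.float64(-18.7), np.float64(16.9), np.float64(0.1)] -8.2
[np.float64(-20.9), np.float64(14.0), np.float64(0.1)] -8.2
[np.float64(-22.7), np.float64(10.9), np.float64(0.1)] -8.2
[np.float64(-24.0), np.float64(7.5), np.float64(0.1)] -8.2
[np.float64(-24.9), np.float64(4.0), np.float64(0.1)] -8.2
[np.float64(-25.2), np.float64(0.4), np.float64(0.1)] -8.2
[np.float64(-25.0), np.float64(-3.2), np.float64(0.1)] -8.2
[np.float64(-24.2), np.float64(-6.8), np.float64(0.1)] -8.2
```

Request:
{"op": "servo_tool", "data": {"increments": [[0.9,[-13.1,21.5,0],-8.2],[0.9,[-16.1,19.4,0],-8.2],[0.9,[-18.7,16.9,0],-8.2],[0.9,[-20.9,14,0],-8.2],[0.9,[-22.7,10.9,0],-8.2]]}}

```text
time_s: 42.28
position: [0.4964, 0.2511, 0.0575]
tcp_rot: [[-0.815, 0.58, -0.003], [0.58, 0.815, -0.001], [0.002, -0.002, -1.0]]
force: [-0.2, -0.3, -2.4]
opening: 0.406
```

Request:
{"op": "servo_tool", "data": {"increments": [[0.9,[-24,7.5,0],-8.2],[0.9,[-24.9,4,0],-8.2],[0.9,[-25.2,0.4,0],-8.2],[0.9,[-25,-3.2,0],-8.2],[0.9,[-24.2,-6.8,0],-8.4]]}}

```text
time_s: 42.9
position: [0.6156, 0.2114, 0.0569]
tcp_rot: [[-0.995, -0.101, -0.004], [-0.101, 0.995, -0.0], [0.004, 0.0, -1.0]]
force: [-0.2, 0.3, -2.8]
opening: 0.4
```

Request:
{"op": "servo_tool", "data": {"increments": [[0.9,[0,0,0],0],[0.9,[0,0,0],0]]}}

```text
time_s: 43.15
position: [0.6141, 0.2119, 0.0575]
tcp_rot: [[-0.996, -0.094, -0.004], [-0.094, 0.996, -0.0], [0.004, 0.0, -1.0]]
force: [-0.3, 0.1, -2.6]
opening: 0.404
```

```bash
python3 plan.py 618 213.5 -8 185.7 2; python3 look.py l1 .617 .2135 .13 .016 .028;  python3 - <<'E'
from h import *
p,d=bot.capture("scene"); cv2.imwrite("pics/s8.png",cv2.resize(p[200:440,300:520],None,fx=2.5,fy=2.5))
E
```

```text
t 43.15 pos [614.1 211.9  57.5] yaw -174.6 F [-0.3  0.1 -2.6] open 0.404 J [  9.  42.  84.   0.  54. -86.] J6 goal -77.0
n 2 turn/row -0.15
[np.float64(-2.0), np.float64(0.6), np.float64(32.7)] -0.1
[np.float64(-2.0), np.float64(0.6), np.float64(32.7)] -0.1
5255 mean [0.5744 0.2108 0.0217] rect [617.8 214.5] [214.5 104.4] 5.5 circ [616.6 214. ] 117.2
pos [0.6141 0.2119 0.0575]
```

View pics/w_l1.png

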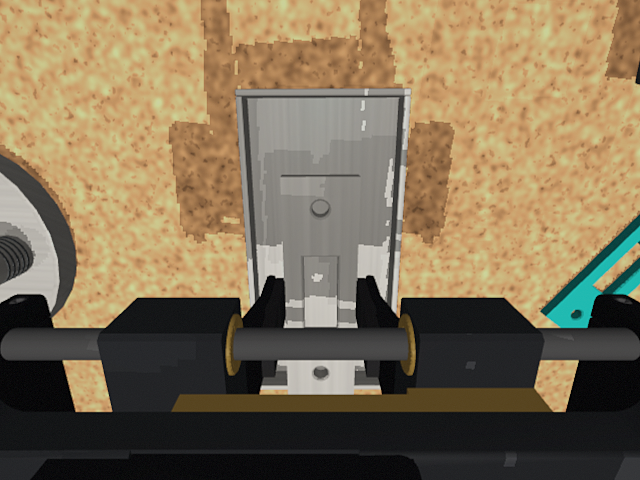

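View pics/s8.png

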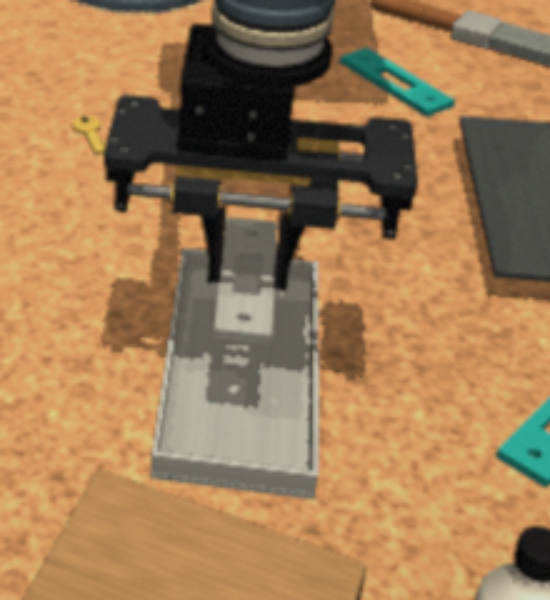

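The plate is level over the tray and aligned with it. The tray centre is (618,214.5). Lowering; contact should come at about z = -17.

Request:
{"op": "servo_tool", "data": {"increments": [[0.9,[-1.5,1.5,35],0],[0.9,[-1,1,34],0],[0.9,[0,0,1],0],[0.9,[0,0,0],0]]}}

```text
time_s: 43.75
position: [0.6188, 0.2149, -0.0102]
tcp_rot: [[-0.995, -0.096, 0.001], [-0.096, 0.995, 0.0], [-0.001, 0.0, -1.0]]
force: [-0.0, 0.2, -2.5]
opening: 0.403
```

Request:
{"op": "servo_tool", "data": {"increments": [[0.9,[0,0,1.5],0],[0.9,[0,0,1.5],0],[0.9,[0,0,0],0]]}}

```text
time_s: 44.12
position: [0.6189, 0.2146, -0.0134]
tcp_rot: [[-0.995, -0.096, 0.001], [-0.096, 0.995, 0.0], [-0.001, 0.0, -1.0]]
force: [0.4, -0.7, -2.4]
opening: 0.404
```

Request:
{"op": "servo_tool", "data": {"increments": [[0.9,[0,0,1.5],0],[0.9,[0,0,1],0],[0.9,[0,0,0],0]]}}

```text
time_s: 44.5
position: [0.6185, 0.2145, -0.0166]
tcp_rot: [[-0.995, -0.096, -0.0], [-0.096, 0.995, -0.0], [0.0, -0.0, -1.0]]
force: [0.2, -0.0, -2.9]
opening: 0.405
```

Request:
{"op": "servo_tool", "data": {"increments": [[0.9,[0,0,0.8],0],[0.9,[0,0,0],0]]}}

```text
time_s: 44.75
position: [0.6187, 0.2145, -0.0169]
tcp_rot: [[-0.995, -0.096, 0.0], [-0.096, 0.995, 0.0], [-0.0, -0.0, -1.0]]
force: [-0.5, -0.6, 1.0]
opening: 0.401
```

Contact: Fz went from -2.9 to +1. Release to 48 mm and rise.

Request:
{"op": "servo_tool", "data": {"increments": [[0.45,[0,0,0],0],[0.45,[0,0,0],0],[0.45,[0,0,-15],0],[0.45,[0,0,-40],0],[0.45,[0,0,-50],0]]}}

```text
time_s: 45.38
position: [0.6181, 0.2144, 0.0888]
tcp_rot: [[-0.995, -0.096, -0.001], [-0.096, 0.995, -0.0], [0.002, -0.0, -1.0]]
force: [1.2, 0.4, 0.6]
opening: 0.544
```

Request:
{"op": "servo_tool", "data": {"increments": [[0.45,[40,0,-30],0],[0.45,[50,0,-20],0],[0.45,[50,0,-20],0],[0.45,[30,0,0],0],[0.45,[0,0,0],0]]}}

```text
time_s: 46.0
position: [0.4473, 0.1982, 0.159]
tcp_rot: [[-0.995, -0.097, -0.0], [-0.097, 0.995, 0.0], [0.0, 0.0, -1.0]]
force: [-0.0, 0.9, 0.2]
opening: 0.553
```

```bash
python3 - <<'E'
from h import *
s=bot.read_state(); print(s["time_s"],s["position"].round(3),np.round(s["force"],1))
def rc(P,o=0): 
    r=cv2.minAreaRect((P[:,:2]*1000).astype(np.float32)); return np.round(r[0],1),np.round(r[1],1),round(r[2],1)
for c in ("scene","side"):
    p,d=bot.capture(c); cv2.imwrite(f"pics/f_{c}.png",p); P=cloud(c,d,np.ones(d.shape,bool))
    def sel(x,y,r,a,b): return P[(np.hypot(P[:,0]-x,P[:,1]-y)<r)&(P[:,2]>a)&(P[:,2]<b)]
    print(c)
    for n,x,y in (("cylA",.641,-.074),("cylB",.641,-.011)):
        q=sel(x,y,.022,.039,.05); print(n,len(q),q.mean(0).round(4),q[:,2].std().round(4))
    for n,x,y in (("padA",.561,-.344),("padB",.617,-.2565)):
        q=sel(x,y,.027,.0235,.035); print(n,len(q),q.mean(0).round(4),rc(q))
    q=sel(.618,.2145,.075,.0095,.017); q=q[abs(q[:,1]-.2145)<.035]
    A=np.c_[q[:,:2]-[.618,.2145],np.ones(len(q))]; f=np.linalg.lstsq(A,q[:,2],rcond=None)[0]
    print("plate",len(q),q.mean(0).round(4),rc(q),"tilt",np.hypot(*f[:2]).round(3))
E
```

```text
46.0 [0.447 0.198 0.159] [-0.   0.9  0.2]
scene
cylA 149 [ 0.6426 -0.0729  0.0426] 0.0012
cylB 161 [ 0.6446 -0.0097  0.0425] 0.0013
padA 197 [ 0.5646 -0.345   0.0265] (array([ 563.8, -346.7]), array([40.2, 36.9]), 6.6)
padB 234 [ 0.6201 -0.2557  0.0264] (array([ 619.1, -256.6]), array([40.9, 36.7]), 7.8)
plate 833 [0.6244 0.2143 0.0124] (array([619.4, 213.7]), array([123.6,  35.9]), 5.6) tilt 0.002
side
cylA 147 [ 0.6388 -0.074   0.0425] 0.0015
cylB 131 [ 0.6412 -0.0107  0.0423] 0.0016
padA 492 [ 0.5606 -0.3466  0.0261] (array([ 560.6, -346.5]), array([38.2, 37.6]), 7.7)
padB 393 [ 0.616  -0.2577  0.0263] (array([ 616.6, -257.2]), array([38.2, 37.5]), 6.2)
plate 444 [0.6166 0.2138 0.0126] (array([617.4, 214.2]), array([122.4,  43. ]), 3.9) tilt 0.002
```

View pics/f_scene.png

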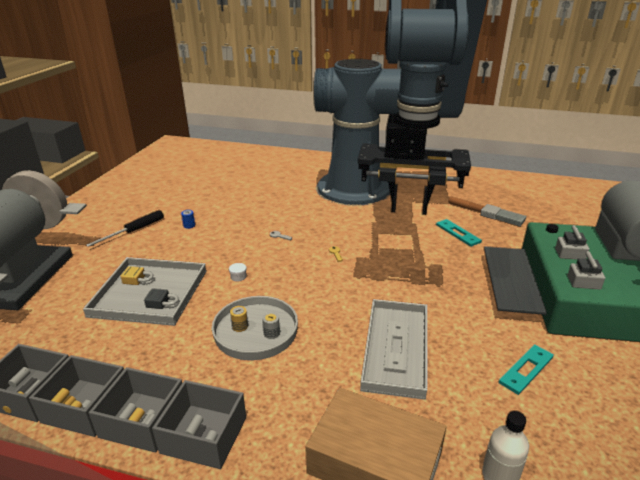

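View pics/f_side.png

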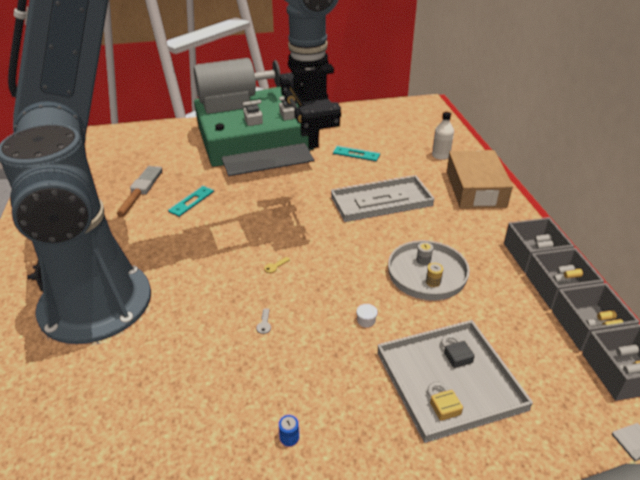

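Everything is in place in both views, at the expected heights and within the limits. The look-alikes haven't moved and the gripper is clear. Handing in.

```bash
python3 -c "
from rig import bot
print(bot.hand_in())"
```

```text
the job is handed in; nothing more can be done
None
```

I sorted all five parts and handed the job in at about 46 s of the 128 s allowed. The interface gives no verdict, so the results below are from my own camera checks.

| Part | Last check |
|---|---|
| Padlocks | Flat in the square tray and apart; tops at about 26 mm, each within about 50 mm of the tray centre each way |
| Cylinders | Upright on the dish floor; tops at about 42 mm, each about 32 mm from the dish centre |
| Strike plate | Flat in the long tray (tilt 0.002 rad), centred within about 2 mm |

- **Sliding the plate:** I slid it along the bench until its centre was about 78 mm in front of the lip. I then regripped it at its middle and lifted it.
- **Look-alikes:** the blue cylinder and the two turquoise plates were left alone.

**What disagreed:**
- **Fingertips:** all three cameras showed the fingertips ending about 24 mm short of the reported TCP, although the description puts the TCP at the tips. Because of this, two early tries on padlock_a and one on padlock_b closed in the air above the locks. I first took this for a simulator fault. It was only this offset, and correcting for it fixed the grasps.
- **Camera offset:** the scene and side cameras differed by up to about 4 mm in x. The wrist camera settled the positions that mattered.

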